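# Hold the terminal box cover over its screw holes

### The arm

A 6-joint arm with a two-finger parallel gripper is mounted at the origin on a cart in front of the work surface, level with it; the furniture and walls round the work are solid. World frame = base frame: x ahead of the robot, y to its left, z up, the work surface at z = 0. Lengths are in mm, angles in rad, forces in N, time in s.
With the tool pointing down it reaches from about 275 to 750 mm from the base axis. Payload 10.2 kg.
Tool frame: the origin (TCP) lies at the very end of the fingers, on their centre line; the grasp point (between the pads) lies 19 mm behind it; z points along the fingers, y is the line along which they close (so a half turn about z gives the same grasp; the last joint's range is limited). The gripper opens to 85 mm and grips with 20 to 120 N. Pads are 22 mm wide; open, the fingers measure 114 mm over their backs; the gripper's body (76 mm by 85 mm) begins 54 mm behind the grasp point. The pads swing forward as they close: fully open they stand 13 mm farther back than shut.
Start: joints at [0.949, 0.313, 1.498, -0, 1.331, -0.223], TCP at [203.877, 483.803, 199.194] pointing down, gripper open.
Joint ranges: [-2.94, 2.94], [-0.97, 2.17], [0.19, 2.56], [-1.23, 4.37], [0.02, 3.11], [-2.88, 2.88]. Speed limits (rad/s): [2.39, 2.39, 3.01, 3.14, 3.14, 3.14].

### API

Orientations are given as a unit quaternion [w, x, y, z].
In Python, from rig import telemetry, optics, ctrl gives the robot as it stands.
- The arm moves only by the tool servo_tool, never from a script. Its argument "deltas" is a list of rows, each a list of 3 entries, a list of its own where there are three numbers: the shift along the tool's x, y, z in units of 20 cm (1.0 is 20 cm), then the turn, a rotation vector about the tool's x, y, z in units of 90 degrees (1.0 is 90 degrees), then the opening, from 0 (shut) to 1 (fully open). A call has 1 to 8 rows; each row shifts and turns the commanded pose from where the row before left it, along the tool's axes as they then stand; what a row does not reach is not made up. A row lasts 1/10 s, in which the tool goes at most 50 mm and 8.59 degrees, less where a joint would pass 70% of its speed; a pose out of reach is approached as far as the arm can. A call with a number of a shift or a turn outside -1 to 1 is refused whole. A call with a gripper value outside its range is refused whole. The fingers move at their own pace and stop on an object; "squeeze" is the grip in N (left out, the last holds). Time passes only in rows, so rows that do not move let the fingers close. It gives the time, the measured TCP pose, the force, the opening and the grip force at its end, in the units of the state.
- telemetry.sense(): the state, without advancing time (a new reading comes with each control period).
- optics.capture(name): name is "scene" or "top" or "wrist"; returns the picture (384x512x3 uint8, blue, green, red); there is no depth.
- optics.camera_model(name): a dict with "vfov" (degrees; the focal length in pixels is half the picture's height over the tangent of half this angle, whatever the lens; pixels are square), "cx", "cy" (the principal point, pixels), "R" (3x3) and "t" (3): a world point X has camera coordinates R X + t; the wrist camera has in their place "mount" (4x4, takes a point from camera to tool coordinates, whose origin is the TCP and whose axes are the flange's). Camera axes: x right, y down, z forward; pixel columns grow to the right and rows downward; lengths in mm; the calibration is good to about 2 mm. A picture is of the moment at which its call begins: read the wrist's pose just before it. camera_model takes no time and is no camera call.
- ctrl.finish_job(): hands the job in; it is judged then, once.
The state is a dict: "time_s": time; "joints": joint angles; "dq": joint speeds; "tau": joint torques, N m; "eef_pos": TCP position; "ee_rot": TCP orientation; "force": force on the tool from outside, world axes, zero at the start; "wrist_torque": the same for the moment, N m; "grip_width": opening from 0.0 (shut) to 1.0 (fully open); "grip_force": force on a finger pad.
Only numpy, scipy, OpenCV 4.12 (cv2) and the standard library are available. Lean on these libraries where they do the work, as an engineer would, in place of code of your own. Each camera call takes 0.05 s, during which the arm holds its last target. There are 200 camera calls.

### The job

I am about to screw the cover onto the open terminal box. First stand the screwdriver in the steel tool cup, blade down and handle up, so that I can reach it, and let go of it; then pick the cover up by its handle and hold it level about 1 to 2 cm above the box's flange, not touching it, with the cover's four holes lined up over the four threaded holes so that I can start the screws. Finish still holding it there, quite still; do not put it down or let go, and leave the flask, the vial and the petri dish where they are.

Things in the scene. Friction and masses are not known exactly. Their poses are not given: they have to be found in the camera images.
- terminal_box: open grey aluminium terminal box fixed to the bench, 120 (x) x 90 (y) x 50 mm high, with a flat flange on top round a 66 x 50 mm window; four threaded holes of 6 mm in the flange at (+-48, +-34) mm; a low fixing lug on each short side and two cable glands on the +x side, reaching 76 mm from the centre at up to 32 mm height. Origin: centre of its underside on the bench; x along the long side, z up
- box_top (a point): centre of the terminal box's flange, level with its top face, 50 mm above the bench; axes as the box
- box_hole_a (a point): mouth of the threaded hole at (-48, -34) mm in the box's frame, on the flange's top face
- box_hole_b (a point): mouth of the threaded hole diagonally opposite, at (+48, +34) mm
- cover: loose steel cover of the terminal box, 0.18 to 0.35 kg: plate 120 (x) x 90 (y) x 5 mm with four through holes of 12 mm at (+-48, +-34) mm and a pull handle on top in the middle; it lies flat on the bench, handle up. Either way round (turned by half a turn) fits. Origin: centre of the plate's underside; x along the long side, z up
- cover_handle (a point): centre of the cover's handle bar, 33 mm above the plate's underside. The bar is square in section, 12 mm wide (y) and 12 mm high, 70 mm long along the cover's x, 22 mm clear above the plate, on two posts 29 mm either side of the middle. Axes as the cover
- cover_hole_a (a point): centre of the cover's hole at (-48, -34) mm, at the plate's underside
- cover_hole_b (a point): centre of the cover's hole diagonally opposite, at (+48, +34) mm, at the plate's underside
- screwdriver: screwdriver 172 mm long, 24 mm thick, about 0.085 kg, lying flat on the bench with its handle roughly toward the robot. Origin: middle of its length at its underside; y along it from blade to handle end, z up as it lies
- screwdriver_handle (a point): centre of the screwdriver's handle, on the tool's axis; the handle is 75 mm long (37 mm to either side along y) and 24 mm thick. Lying, this point is 12 mm above the bench. y points to the handle's end
- screwdriver_tip (a point): end of the screwdriver's blade, on its axis, 135 mm from the handle's centre; the shaft is 6 mm thick and 85 mm long
- cup_mid (a point): centre, half-way up, of the loose round steel tool cup, 68 mm in outer diameter, 95 mm high, wall 3 mm, open at the top, 0.5 kg, standing on the bench; z up
- cup_floor (a point): centre of the cup's inner floor, 6 mm above the bench; the inside is 62 mm wide
- flask: bystander: conical glass flask, 100 mm wide, 146 mm high; origin at its underside
- vial: bystander: small capped vial, 27 mm wide, 61 mm high; origin at its underside
- petri_dish: bystander: flat petri dish, 70 mm wide, 15 mm high; origin at its underside
Not all that is in view belongs to the job. Of the things that look like the screwdriver, the larger one is meant.

How it is judged:
By the outcome, as a careful person would: the job done as asked, in the order asked, and still so for the second after the job is handed in, while the arm keeps its last pose, push and grip.
It also fails if it takes over 67 s, if anything falls off the work surface, if the arm or the gripper's body presses on something with over 40 N, if the wrist force passes 120 N, or if a joint passes its speed limit or range.

## Working session

There is one attempt and no reset: what is moved stays moved. The work goes in short steps, Python scripts to look and compute and a tool call to move; the robot and the scene stay as the last step left them, time stands still between calls to the robot, and variables do not carry over. Pictures are saved under pics/ and viewed, at most 10 in all, crops included, and the job is handed in when it is done.

Besides the shell and the picture viewer there is one more tool, called after "Call:" as a command line: name --argument value ..., lists and objects as JSON in quotes. servo_tool: Moves the arm, as the interface text tells. Its arguments: {"type":"object","properties":{"deltas":{"type":"array"},"squeeze":{"type":"number"}},"required":["deltas"]}

```bash
mkdir -p pics; ls; python3 - <<'E'
from rig import telemetry, optics
import cv2, numpy as np
print(telemetry.sense())
for n in ("scene","top","wrist"):
    m=optics.camera_model(n); print(n,{k:np.round(v,3).tolist() if not isinstance(v,str) else v for k,v in m.items()})
a=optics.capture("top"); b=optics.capture("scene")
cv2.imwrite("pics/top.png",a); cv2.imwrite("pics/scene.png",b)
cv2.imwrite("pics/top2.png",cv2.resize(a,(800,600),interpolation=cv2.INTER_CUBIC))
E
```

```text
pics
{'time_s': 0.0, 'joints': array([ 9.48595464e-01,  3.13439759e-01,  1.49844228e+00,  1.88979812e-05,
        1.33099574e+00, -2.23409214e-01]), 'dq': array([ 0.00013942, -0.00091815, -0.00025534, -0.00126458, -0.00038062,
        0.00037329]), 'tau': array([-8.59281117e-04, -4.12264037e+01, -2.59742332e+01, -1.88239810e-04,
        4.08020351e-03, -5.91298743e-06]), 'eef_pos': array([203.69320832, 483.55152356, 198.63838788]), 'ee_rot': array([-2.72024514e-04,  1.98079327e-01,  9.80185782e-01, -5.82212027e-04]), 'force': array([ 0.0462575 , -0.75307073, -0.29664428]), 'wrist_torque': array([-0.02205664,  0.00313416,  0.02083164]), 'grip_force': 0.0, 'grip_width': 1.003289248426993}
scene {'vfov': 52.649, 'cx': 263.323, 'cy': 195.932, 'R': [[0.471, -0.882, 0.004], [-0.359, -0.196, -0.913], [0.806, 0.429, -0.409]], 't': [-224.947, 259.357, 843.293]}
top {'vfov': 46.848, 'cx': 267.023, 'cy': 192.923, 'R': [[-0.015, -1.0, -0.01], [-0.993, 0.016, -0.118], [0.118, 0.008, -0.993]], 't': [39.151, 510.166, 1471.365]}
wrist {'vfov': 70.801, 'cx': 253.858, 'cy': 187.604, 'mount': [[0.001, -0.962, -0.273, 68.945], [1.0, 0.001, -0.001, -0.342], [0.001, -0.273, 0.962, -175.784], [0.0, 0.0, 0.0, 1.0]]}
```

View pics/top2.png

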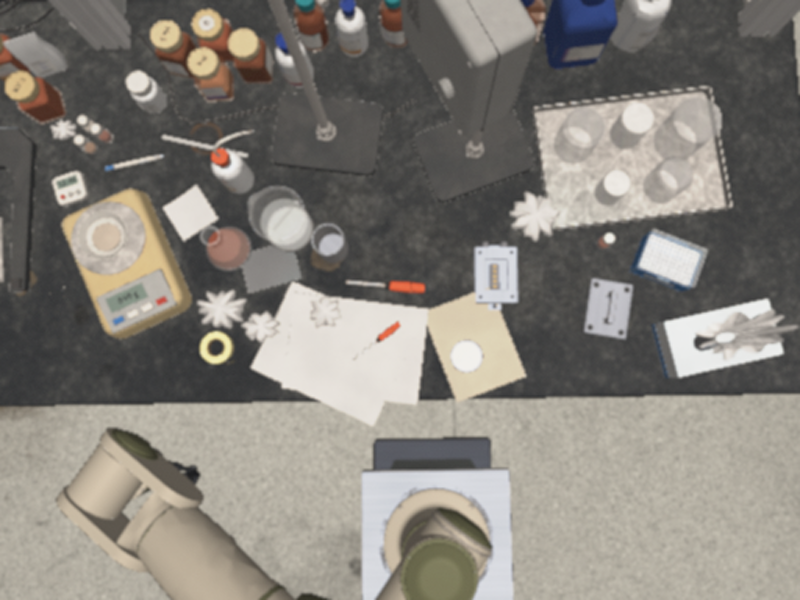

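View pics/scene.png

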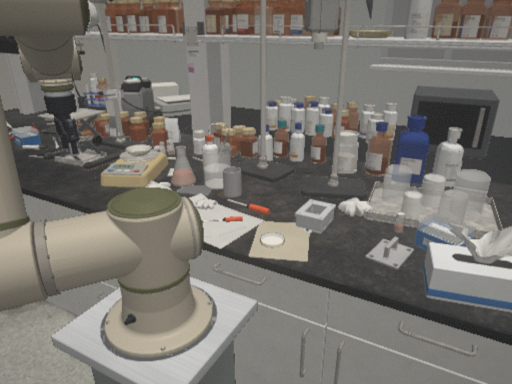

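Top view (800×600): the large screwdriver has its handle at (407,287) and its blade tip at (347,283), pointing left, which is +y. The cup is at (328,245), the box at (496,275), the cover at (608,308), the petri dish at (467,355), the vial at (607,240) and the flask at (226,245). The smaller screwdriver lies on the paper at (385,335).

```bash
cat > h.py <<'E'
import numpy as np, cv2
from rig import telemetry, optics
from scipy.spatial.transform import Rotation as Ro
def pose():
    s=telemetry.sense(); q=s['ee_rot']
    return np.array(s['eef_pos']), Ro.from_quat([q[1],q[2],q[3],q[0]]).as_matrix(), s
def cam(name):
    m=optics.camera_model(name); f=192/np.tan(np.radians(m['vfov']/2))
    if name=='wrist':
        p,R,_=pose(); M=np.array(m['mount']); Rw=R@M[:3,:3]; C=p+R@M[:3,3]
    else:
        Rw=np.array(m['R']).T; C=-Rw@np.array(m['t'])
    return f,m['cx'],m['cy'],Rw,C
def ray(c,uv,z):
    f,cx,cy,Rw,C=c
    d=Rw@np.array([(uv[0]-cx)/f,(uv[1]-cy)/f,1.]); return C+d*(z-C[2])/d[2]
def proj(c,X):
    f,cx,cy,Rw,C=c; v=Rw.T@(np.array(X,float)-C); return np.array([cx+f*v[0]/v[2],cy+f*v[1]/v[2]])
def snap(name,fn=None):
    c=cam(name); im=optics.capture(name)
    if fn: cv2.imwrite('pics/'+fn,im)
    return c,im
E
python3 - <<'E'
from h import *
c=cam('top'); k=1/1.5625
for n,u,z in [('sd handle',(407,287),12),('tip',(347,283),4),('small sd handle',(390,331),8),('cup rim',(328,238),95),('box',(496,273),50),('cover',(608,308),5),('petri',(467,355),10),('vial',(608,239),61),('flask mouth',(211,235),146),('pole1',(325,132),0),('pole2',(475,150),0),('beaker bottom',(290,235),50),('tape',(215,348),5),('star',(535,215),30),('bench edge',(440,400),0),('pump',(440,100),200)]:
    print(n,ray(c,np.array(u)*k,z).round(0))
print(c[4])
im=cv2.imread('pics/top.png'); h=cv2.cvtColor(im,cv2.COLOR_BGR2HSV)
m=((h[...,0]<12)&(h[...,1]>170)&(h[...,2]>140)).astype(np.uint8)
for q in cv2.findContours(m,0,2)[0]:
    if cv2.contourArea(q)>15: r=cv2.minAreaRect(q); print(r, ray(c,r[0],12).round(1))
E
```

```text
sd handle [545.  53.  12.]
tip [558. 186.   4.]
small sd handle [449.  92.   8.]
cup rim [640. 216.  95.]
box [ 567. -139.   50.]
cover [ 492. -388.    5.]
petri [394. -75.  10.]
vial [ 635. -380.   61.]
flask mouth [640. 447. 146.]
pole1 [907. 236.   0.]
pole2 [ 858. -105.    0.]
beaker bottom [658. 305.  50.]
tape [418. 477.   5.]
star [ 698. -231.   30.]
bench edge [298. -15.   0.]
pump [893. -22. 200.]
[ 333.49152612   19.10341832 1521.55670442]
((260.0117492675781, 183.34707641601562), (20.32457160949707, 5.445451736450195), 4.39870548248291) [546.5  54.9  12. ]
((140.6999969482422, 100.5999984741211), (8.199999809265137, 8.0), 53.13010025024414) [848.1 471.8  12. ]
```

Call:
servo_tool --deltas '[[[0,0,0],[0,0,0.05],1],[[0,0,0],[0,0,0.05],1]]'

```text
time_s: 0.3
eef_pos: [203.8, 483.6, 198.9]
ee_rot: [-0.0, 0.276, 0.961, -0.0]
force: [-0.4, -0.3, -0.4]
grip_width: 1.003
grip_force: 0.0
```

Call:
servo_tool --deltas '[[[-0.16,-0.06,0],[0,0,0],1],[[-0.165,-0.06,0],[0,0,0],1],[[-0.165,-0.06,0],[0,0,0],1],[[-0.165,-0.06,0],[0,0,0],1],[[-0.165,-0.06,0],[0,0,0],1],[[-0.165,-0.06,0],[0,0,0],1],[[-0.165,-0.06,0],[0,0,0],1],[[-0.165,-0.06,0],[0,0,0],1]]'

```text
time_s: 1.1
eef_pos: [377.2, 262.2, 199.0]
ee_rot: [-0.0, 0.274, 0.962, -0.0]
force: [-0.2, 0.7, 0.6]
grip_width: 1.004
grip_force: 0.0
```

```bash
python3 -c "
from h import *
p,R,s=pose();print(s['joints'].round(3),p,R[:,0])"
```

```text
[ 0.351  0.168  1.684  0.     1.291 -0.663] [377.15829914 262.19152677 199.02705186] [-8.49433867e-01  5.27694997e-01  3.09003795e-04]
```

Call:
servo_tool --deltas '[[[-0.16,-0.06,0.03],[0,0,0],1],[[-0.165,-0.06,0.03],[0,0,0],1],[[-0.165,-0.06,0.03],[0,0,0],1],[[-0.165,-0.06,0.03],[0,0,0],1],[[-0.165,-0.06,0.03],[0,0,0],1],[[-0.165,-0.06,0.03],[0,0,0],1],[[-0.165,-0.06,0.03],[0,0,0],1],[[-0.16,-0.06,0.03],[0,0,0],1]]'

```text
time_s: 1.9
eef_pos: [549.1, 42.4, 150.6]
ee_rot: [-0.0, 0.274, 0.962, -0.0]
force: [0.5, 0.6, 1.0]
grip_width: 1.0
grip_force: 0.0
```

Call:
servo_tool --deltas '[[[0,0,0],[0,0,0.09],1],[[0,0,0],[0,0,0.09],1],[[0,0,0],[0,0,0.09],1],[[0,0,0],[0,0,0.09],1],[[0,0,0],[0,0,0.09],1],[[0,0,0],[0,0,0.09],1],[[0,0,0],[0,0,0.09],1],[[0,0,0],[0,0,0.07],1]]'

```text
time_s: 2.7
eef_pos: [548.3, 43.7, 150.8]
ee_rot: [-0.0, 0.738, 0.675, -0.0]
force: [-0.1, 0.5, -0.1]
grip_width: 1.002
grip_force: 0.0
```

```bash
cat > sd.py <<'E'
from h import *
p,R,s=pose();print(s['time_s'],s['joints'].round(3),p.round(1),R[:,0].round(3),R[:,2].round(3))
c,im=snap('wrist','w1.png')
h=cv2.cvtColor(im,cv2.COLOR_BGR2HSV)
m=((h[...,0]<12)&(h[...,1]>150)&(h[...,2]>110)).astype(np.uint8)
for q in cv2.findContours(m,0,2)[0]:
    if cv2.contourArea(q)>150:
        b=cv2.boxPoints(cv2.minAreaRect(q)); print(np.array([ray(c,u,12) for u in b]).round(1).tolist(), ray(c,b.mean(0),12).round(1))
E
python3 sd.py
```

```text
2.7 [-0.134  0.409  1.492 -0.     1.241 -0.043] [548.3  43.7 150.8] [0.09  0.996 0.   ] [-0.001  0.    -1.   ]
[[540.1, 91.1, 12.0], [561.7, 89.1, 12.0], [555.5, 12.7, 12.0], [532.4, 14.8, 12.0]] [547.5  53.2  12. ]
[[427.3, 112.3, 12.0], [440.0, 121.6, 12.0], [474.9, 76.8, 12.0], [462.0, 66.8, 12.0]] [450.8  94.8  12. ]
```

Call:
servo_tool --deltas '[[[-0.028,-0.008,0.1],[0,0,0],1],[[0,0,0.14],[0,0,0],0.7],[[0,0,0.14],[0,0,0],0.7],[[0,0,0.14],[0,0,0],0.7],[[0,0,0.1],[0,0,0],0.7],[[0,0,0.07],[0,0,0],0.7],[[0,0,0.045],[0,0,0],0.7],[[0,0,0],[0,0,0],0.7]]' --squeeze 50

```text
time_s: 3.55
eef_pos: [546.1, 38.3, 3.5]
ee_rot: [-0.001, 0.736, 0.677, -0.0]
force: [0.7, -0.4, -0.8]
grip_width: 0.697
grip_force: 0.0
```

Call:
servo_tool --deltas '[[[0,0,0],[0,0,0],0],[[0,0,0],[0,0,0],0],[[0,0,0],[0,0,0],0],[[0,0,0],[0,0,0],0],[[0,0,0],[0,0,0],0],[[0,0,0],[0,0,0],0]]'

```text
time_s: 4.15
eef_pos: [546.5, 38.2, 4.3]
ee_rot: [0.0, 0.736, 0.677, 0.0]
force: [1.2, 0.3, -0.9]
grip_width: 0.006
grip_force: 0.0
```

```bash
python3 sd.py
```

```text
4.15 [-0.144  0.591  1.638  0.     0.913 -0.059] [546.5  38.2   4.3] [ 0.085  0.996 -0.   ] [ 0. -0. -1.]
[[539.6, 91.7, 12.0], [561.7, 89.9, 12.0], [557.6, 29.2, 12.0], [533.3, 31.2, 12.0]] [548.2  61.9  12. ]
[[427.4, 113.7, 12.0], [442.2, 123.6, 12.0], [476.1, 76.9, 12.0], [460.9, 65.2, 12.0]] [451.1  95.8  12. ]
```

View pics/w1.png

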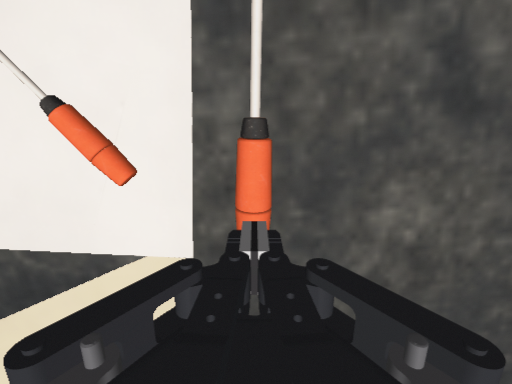

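```bash
python3 - <<'E'
from h import *
p,R,s=pose(); c=cam('wrist')
for d in (0,-10,-19,-30,-54,-80): print(d, proj(c,p+R@np.array([0,0,d])).round(0))
print('handle end at 12', proj(c,[541,15,12]).round(0), proj(c,[541,15,24]).round(0))
c,im=snap('scene'); u=proj(c,p).astype(int); print(u)
cv2.imwrite('pics/s1.png',cv2.resize(im[u[1]-75:u[1]+45,u[0]-80:u[0]+80],(800,600),interpolation=cv2.INTER_CUBIC))
E
```

```text
0 [253. 214.]
-10 [253. 219.]
-19 [253. 225.]
-30 [253. 232.]
-54 [253. 253.]
-80 [253. 285.]
handle end at 12 [248. 250.] [248. 259.]
[262 211]
```

View pics/s1.png

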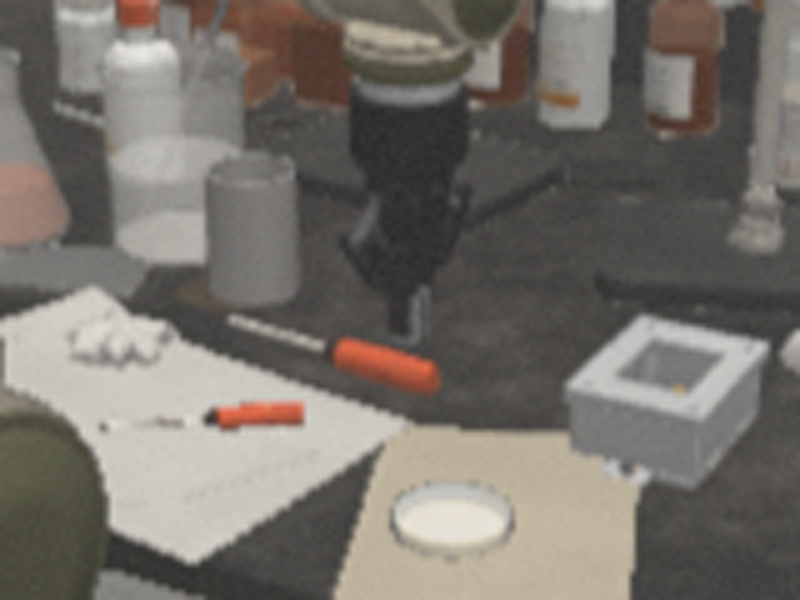

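```bash
python3 - <<'E'
from h import *
p,R,s=pose(); c=cam('wrist')
for x in (0,11):
  for d in (0,-10,-20,-30,-40): print(x,d, proj(c,p+R@np.array([x,14 if d<-100 else 0,d])).round(0), (proj(c,p+R@np.array([x,10,d]))-proj(c,p+R@np.array([x,-10,d]))).round(0))
c=cam('scene')
for z in (4,14,24,34): print(z,(proj(c,[p[0],p[1],z])-[262-80,211-75])*5)
im=cv2.imread('pics/w1.png'); cv2.imwrite('pics/c1.png',cv2.resize(im[190:290,190:320],(780,600),interpolation=cv2.INTER_CUBIC))
E
```

```text
0 0 [253. 214.] [29.  0.]
0 -10 [253. 219.] [30.  0.]
0 -20 [253. 225.] [32.  0.]
0 -30 [253. 232.] [34.  0.]
0 -40 [253. 240.] [36.  0.]
11 0 [253. 199.] [29.  0.]
11 -10 [253. 203.] [31.  0.]
11 -20 [253. 209.] [33.  0.]
11 -30 [253. 215.] [35.  0.]
11 -40 [253. 222.] [37.  0.]
4 [404.85292319 377.66215348]
14 [404.90588964 364.22552429]
24 [404.95919159 350.70378404]
34 [405.01283224 337.0961215 ]
```

View pics/c1.png

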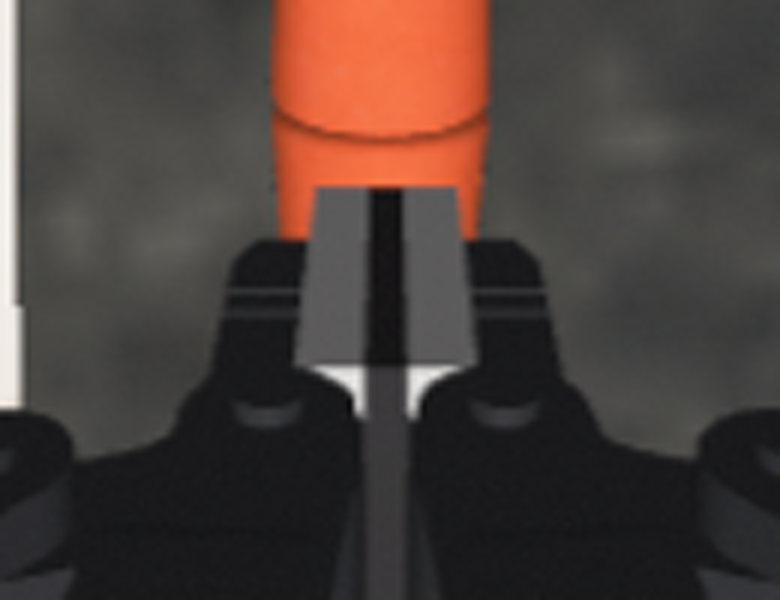

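The crop shows the shut fingertips at about (254,221), above the handle rather than around it. The handle has not moved. The tips appear to sit about 28 mm short of the stated TCP, so I'll open and go lower in small steps while watching the force.

Call:
servo_tool --deltas '[[[0,0,0],[0,0,0],0.6],[[0,0,0],[0,0,0],0.6],[[0,0,0],[0,0,0],0.6],[[0,0,0],[0,0,0],0.6],[[0,0,0.02],[0,0,0],0.6],[[0,0,0.02],[0,0,0],0.6],[[0,0,0],[0,0,0],0.6]]'

```text
time_s: 4.95
eef_pos: [546.0, 38.3, -4.6]
ee_rot: [-0.001, 0.736, 0.677, -0.0]
force: [-0.6, -0.3, 0.1]
grip_width: 0.598
grip_force: 0.0
```

No contact, although the stated TCP is now below the bench. That confirms the fingers are shorter than described.

Call:
servo_tool --deltas '[[[0,0,0.025],[0,0,0],0.6],[[0,0,0.025],[0,0,0],0.6],[[0,0,0],[0,0,0],0.6]]'

```text
time_s: 5.25
eef_pos: [546.0, 38.3, -14.6]
ee_rot: [-0.001, 0.736, 0.677, -0.0]
force: [-0.0, 0.3, -0.6]
grip_width: 0.599
grip_force: 0.0
```

Call:
servo_tool --deltas '[[[0,0,0.02],[0,0,0],0.6],[[0,0,0.02],[0,0,0],0.6],[[0,0,0],[0,0,0],0.6]]'

```text
time_s: 5.55
eef_pos: [546.1, 38.3, -22.4]
ee_rot: [-0.0, 0.736, 0.677, -0.0]
force: [-0.3, -0.1, 0.9]
grip_width: 0.6
grip_force: 0.0
```

```bash
python3 - <<'E'
from h import *
p,R,s=pose(); print(p,s['force'])
c,im=snap('scene'); u=np.array([262,211])
a=cv2.resize(im[u[1]-50:u[1]+10,u[0]-40:u[0]+40],(400,300),interpolation=cv2.INTER_CUBIC)
c,im=snap('wrist')
b=cv2.resize(im[120:320,140:370],(345,300))
cv2.imwrite('pics/c2.png',np.hstack([a,b]))
E
```

```text
[546.06481623  38.260268   -22.40913763] [-0.25672586 -0.06758251  0.85445426]
```

View pics/c2.png

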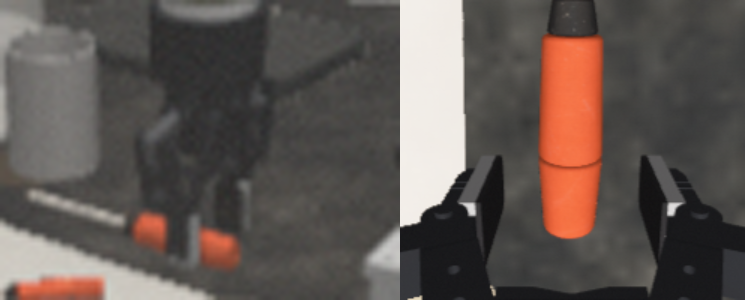

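Right half: the open fingers straddle the handle near its end, which is at about (570,238). There is still no contact. I'll go slightly lower and close.

Call:
servo_tool --deltas '[[[0,0,0.02],[0,0,0],0.6],[[0,0,0.015],[0,0,0],0.6],[[0,0,0],[0,0,0],0.5]]'

```text
time_s: 5.95
eef_pos: [546.1, 38.3, -29.3]
ee_rot: [-0.0, 0.736, 0.677, -0.0]
force: [-0.6, -0.7, 0.4]
grip_width: 0.497
grip_force: 0.0
```

Call:
servo_tool --deltas '[[[0,0,0],[0,0,0],0],[[0,0,0],[0,0,0],0],[[0,0,0],[0,0,0],0],[[0,0,0],[0,0,0],0],[[0,0,0],[0,0,0],0]]' --squeeze 50

```text
time_s: 6.45
eef_pos: [546.6, 38.2, -28.6]
ee_rot: [0.0, 0.736, 0.677, 0.0]
force: [-0.0, 0.9, 2.6]
grip_width: 0.268
grip_force: 49.5
```

Gripped at width 0.268 (about 23 mm) with 49.5 N. The handle axis lies about 41 mm behind the stated TCP. Lifting now, then yawing.

Call:
servo_tool --deltas '[[[0,0,-0.1],[0,0,0],0],[[0,0,-0.2],[0,0,0],0],[[0,0,-0.2],[0,0,0],0],[[0,0,-0.2],[0,0,-0.06],0],[[0,0,-0.2],[0,0,-0.09],0],[[0,0,-0.2],[0,0,-0.09],0],[[0,0,-0.2],[0,0,-0.09],0],[[0,0,-0.2],[0,0,-0.09],0]]'

```text
time_s: 7.25
eef_pos: [546.0, 38.3, 272.6]
ee_rot: [-0.0, 0.475, 0.88, -0.0]
force: [1.0, -0.0, -1.0]
grip_width: 0.269
grip_force: 49.2
```

Call:
servo_tool --deltas '[[[0,0,-0.05],[0,-0.05,-0.04],0],[[0,0,0],[0,-0.09,0],0],[[0,0,0],[0,-0.09,0],0],[[0,0,0],[0,-0.09,0],0]]'

```text
time_s: 7.65
eef_pos: [546.5, 38.4, 281.8]
ee_rot: [0.224, 0.435, 0.865, -0.113]
force: [-0.5, 0.5, -1.3]
grip_width: 0.266
grip_force: 49.2
```

```bash
cat > st.py <<'E'
from h import *
p,R,s=pose();print(s['time_s'],s['joints'].round(3),p.round(1),s['grip_width'].__round__(3),round(s['grip_force'],1)); print(R.round(3))
g=p-40.6*R[:,2]; print('grasp',g.round(1),'tip',(g+150*R[:,0]).round(1))
E
python3 st.py
```

```text
7.65 [ 0.074  0.197  1.526 -0.463  1.171 -0.436] [546.5  38.4 281.8] 0.266 49.2
[[-0.521  0.803  0.29 ]
 [ 0.701  0.596 -0.391]
 [-0.487 -0.001 -0.874]]
grasp [534.7  54.3 317.2] tip [456.5 159.4 244.2]
```

```bash
cat > kin.py <<'E'
import numpy as np
from scipy.optimize import least_squares
from scipy.spatial.transform import Rotation as Ro
D=[([0.9486,0.31344,1.49844,0,1.331,-0.2234],[203.7,483.6,198.7]),([.351,.168,1.684,0,1.291,-.663],[377.16,262.19,199.03]),
([-.134,.409,1.492,0,1.241,-.043],[548.3,43.7,150.8]),([-.144,.591,1.638,0,.913,-.059],[546.5,38.2,4.3]),([.074,.197,1.526,-.463,1.171,-.436],[546.5,38.4,281.8])]
e=lambda a,t:Ro.from_euler(a,t).as_matrix()
def rot(q): return e('z',q[0])@e('y',q[1]+q[2])@e('z',q[3])@e('y',q[4])@e('z',np.pi/2+q[5])
def fk(q,k):
    a,h,L1,L2,d,lat,eo=k; t=q[1]+q[2]
    R=rot(q); p=e('z',q[0])@np.array([a+L1*np.sin(q[1])+L2*np.sin(t)+eo*np.cos(t),lat,h+L1*np.cos(q[1])+L2*np.cos(t)-eo*np.sin(t)])+R@[0,0,d]
    return p,R
K=least_squares(lambda k:np.r_[np.concatenate([fk(q,k)[0]-p for q,p in D]),1e-3*(k[6]),1e-3*k[0]],[0,300,350,350,250,117,0]).x
LO=np.array([-2.94,-.97,.19,-1.23,.02,-2.88]);HI=np.array([2.94,2.17,2.56,4.37,3.11,2.88])
def ik(p,R,seeds=40,q0=None):
    best=None; rng=np.random.default_rng(0)
    S=[q0] if q0 is not None else []
    S+= [rng.uniform(np.maximum(LO,[-1.2,-.5,.5,-1.2,.1,-2.8]),np.minimum(HI,[1.2,1.2,2.4,4,2,2.8])) for _ in range(seeds)]
    out=[]
    for s in S:
        f=lambda q:np.r_[(fk(q,K)[0]-p)/100,(fk(q,K)[1]-R).ravel()]
        r=least_squares(f,s,bounds=(LO,HI))
        if r.cost<1e-5 and not any(np.abs(o-r.x).max()<.05 for o in out): out.append(r.x)
    return out
E
python3 - <<'E'
from kin import *
print(K.round(1),[ (fk(q,K)[0]-p).round(1).tolist() for q,p in D]); print(rot(D[4][0]).round(3))
cup=np.array([640,216,0.])
for phi in (-75,-60,-45,20,35,50,65,80,95):
  for dl in (0,12):
    f,d=np.radians(phi),np.radians(dl); T=np.array([np.cos(f)*np.cos(d),np.sin(f)*np.cos(d),-np.sin(d)]); X=np.array([-np.cos(f)*np.sin(d),-np.sin(f)*np.sin(d),-np.cos(d)])
    R=np.c_[X,np.cross(T,X),T]
    for zt in (15,115):
        tip=cup+[0,0,zt]; p=tip-150*X+40.6*T
        print(phi,dl,zt,[o.round(2).tolist() for o in ik(p,R,12)])
E
```

```text
[2.000e-01 2.019e+02 4.371e+02 3.973e+02 2.882e+02 1.164e+02 3.710e+01] [[-0.1, -0.0, -0.0], [0.1, -0.1, -0.2], [0.2, -0.2, 0.1], [-0.0, 0.2, 0.0], [-0.1, -0.0, 0.1]]
[[-0.521  0.803  0.289]
 [ 0.701  0.596 -0.391]
 [-0.487 -0.001 -0.874]]
-75 0 15 []
-75 0 115 []
-75 12 15 []
-75 12 115 []
-60 0 15 []
-60 0 115 []
-60 12 15 []
-60 12 115 []
-45 0 15 []
-45 0 115 []
-45 12 15 []
-45 12 115 []
20 0 15 [[0.04, 0.68, 2.02, 2.8, 1.15, 1.71]]
20 0 115 [[0.04, 0.45, 2.01, 2.75, 0.92, 1.82]]
20 12 15 [[0.06, 0.61, 1.92, 2.74, 0.78, 1.8]]
20 12 115 [[0.06, 0.41, 1.88, 2.6, 0.57, 1.98]]
35 0 15 [[-0.1, 0.7, 1.97, 2.38, 1.22, 1.89]]
35 0 115 [[-0.1, 0.47, 1.97, 2.3, 1.06, 2.08]]
35 12 15 [[-0.05, 0.63, 1.88, 2.27, 0.89, 2.05]]
35 12 115 [[-0.05, 0.43, 1.84, 2.09, 0.76, 2.31]]
50 0 15 [[-0.19, 0.74, 1.86, 2.02, 1.32, 2.05]]
50 0 115 [[-0.19, 0.53, 1.85, 1.96, 1.23, 2.26]]
50 12 15 [[-0.12, 0.67, 1.79, 1.9, 1.05, 2.23]]
50 12 115 [[-0.12, 0.49, 1.75, 1.77, 0.99, 2.48]]
65 0 15 [[-0.23, 0.8, 1.7, 1.73, 1.45, 2.2]]
65 0 115 [[-0.23, 0.62, 1.69, 1.71, 1.42, 2.4]]
65 12 15 [[-0.17, 0.73, 1.65, 1.62, 1.24, 2.35]]
65 12 115 [[-0.17, 0.57, 1.61, 1.55, 1.23, 2.56]]
80 0 15 [[-0.24, 0.89, 1.49, 1.52, 1.62, 2.33]]
80 0 115 [[-0.24, 0.72, 1.49, 1.53, 1.63, 2.51]]
80 12 15 [[-0.18, 0.81, 1.48, 1.41, 1.44, 2.43]]
80 12 115 [[-0.18, 0.66, 1.44, 1.39, 1.47, 2.62]]
95 0 15 [[-0.22, 0.99, 1.26, 1.37, 1.81, 2.44]]
95 0 115 [[-0.22, 0.84, 1.25, 1.41, 1.84, 2.6]]
95 12 15 [[-0.17, 0.91, 1.28, 1.25, 1.65, 2.49]]
95 12 115 [[-0.17, 0.77, 1.24, 1.27, 1.71, 2.65]]
```

```bash
cat > plan.py <<'E'
from h import *; from kin import *
def target(tip,phi,dl=0,off=40.6,L=150):
    f,d=np.radians(phi),np.radians(dl); T=np.array([np.cos(f)*np.cos(d),np.sin(f)*np.cos(d),-np.sin(d)]); X=np.array([-np.cos(f)*np.sin(d),-np.sin(f)*np.sin(d),-np.cos(d)])
    R=np.c_[X,np.cross(T,X),T]; return np.array(tip)-L*X+off*T,R
def rows(P,n0=3,dec=3):
    # P list of (p,R): per-row deltas in units, with rounding error fed back
    p,R=P[0]; out=[]
    for p1,R1 in P[1:]:
        d=np.round(R.T@(p1-p)/200,n0); w=np.round(Ro.from_matrix(R.T@R1).as_rotvec()/(np.pi/2),dec)
        out.append([d.tolist(),w.tolist()]); p=p+R@d*200; R=R@Ro.from_rotvec(w*np.pi/2).as_matrix()
    return out
E
python3 - <<'E'
from plan import *
c=cam('scene'); print(proj(c,[640,216,95]).round(1), 'seen ~232.4,169')
p,R,s=pose(); q0=s['joints']
pt,Rt=target([640,216,150],50)
q1=ik(pt,Rt,12)[0]; print(q1.round(3),pt)
N=32
P=[fk(q0+(q1-q0)*i/N,K) for i in range(N+1)]; P[0]=(p,R)
for i in range(0,N+1,4): print(i,P[i][0].round(0),'tip',(P[i][0]-40.6*P[i][1][:,2]+150*P[i][1][:,0]).round(0),'Tz',P[i][1][2,2].round(2))
rr=rows(P)
print(max(np.linalg.norm(r[1])*90 for r in rr))
for i in range(0,N,8): print('['+', '.join(f'[{r[0]}, {r[1]}, 0]' for r in rr[i:i+8])+']')
im=cv2.imread('pics/top.png'); 
cv2.imwrite('pics/cup.png',np.hstack([cv2.resize(im[120:180,180:240],(390,390),interpolation=cv2.INTER_CUBIC),cv2.resize(cv2.imread('pics/scene.png')[150:210,205:265],(390,390),interpolation=cv2.INTER_CUBIC)]))
E
```

```text
[232.1 168.7] seen ~232.4,169
[-0.189  0.465  1.837  1.927  1.199  2.344] [666.09717695 247.10140439 300.        ]
0 [546.  38. 282.] tip [457. 159. 244.] Tz -0.87
4 [526.  94. 222.] tip [494. 246. 236.] Tz -0.97
8 [511. 156. 188.] tip [549. 293. 250.] Tz -0.99
12 [506. 216. 177.] tip [609. 296. 261.] Tz -0.92
16 [515. 266. 186.] tip [655. 266. 253.] Tz -0.78
20 [539. 298. 210.] tip [677. 227. 223.] Tz -0.6
24 [576. 308. 242.] tip [673. 202. 183.] Tz -0.39
28 [620. 291. 274.] tip [655. 200. 153.] Tz -0.18
32 [666. 247. 300.] tip [640. 216. 150.] Tz -0.0
8.654051074496845
[[[0.1, 0.018, 0.042], [-0.005, 0.046, 0.074], 0], [[0.1, 0.008, 0.041], [-0.001, 0.047, 0.075], 0], [[0.096, -0.0, 0.04], [0.003, 0.045, 0.076], 0], [[0.091, -0.009, 0.04], [0.008, 0.045, 0.076], 0], [[0.087, -0.016, 0.038], [0.01, 0.045, 0.078], 0], [[0.082, -0.023, 0.038], [0.014, 0.042, 0.078], 0], [[0.077, -0.027, 0.035], [0.018, 0.042, 0.079], 0], [[0.071, -0.032, 0.035], [0.02, 0.039, 0.08], 0]]
[[[0.066, -0.036, 0.032], [0.024, 0.038, 0.08], 0], [[0.061, -0.038, 0.031], [0.025, 0.035, 0.081], 0], [[0.056, -0.
[... 441 characters left out ...]
.085], 0], [[0.032, -0.05, 0.005], [0.041, 0.01, 0.085], 0], [[0.03, -0.052, 0.003], [0.041, 0.007, 0.086], 0], [[0.028, -0.055, -0.0], [0.042, 0.005, 0.085], 0], [[0.026, -0.057, -0.003], [0.042, 0.001, 0.085], 0], [[0.025, -0.061, -0.005], [0.043, -0.001, 0.086], 0]]
[[[0.021, -0.064, -0.008], [0.042, -0.003, 0.085], 0], [[0.019, -0.068, -0.01], [0.042, -0.007, 0.085], 0], [[0.015, -0.071, -0.012], [0.042, -0.01, 0.085], 0], [[0.01, -0.075, -0.014], [0.041, -0.012, 0.084], 0], [[0.005, -0.079, -0.017], [0.041, -0.016, 0.084], 0], [[-0.001, -0.082, -0.018], [0.04, -0.018, 0.084], 0], [[-0.008, -0.085, -0.02], [0.039, -0.021, 0.083], 0], [[-0.016, -0.087, -0.022], [0.037, -0.024, 0.083], 0]]
```

View pics/cup.png

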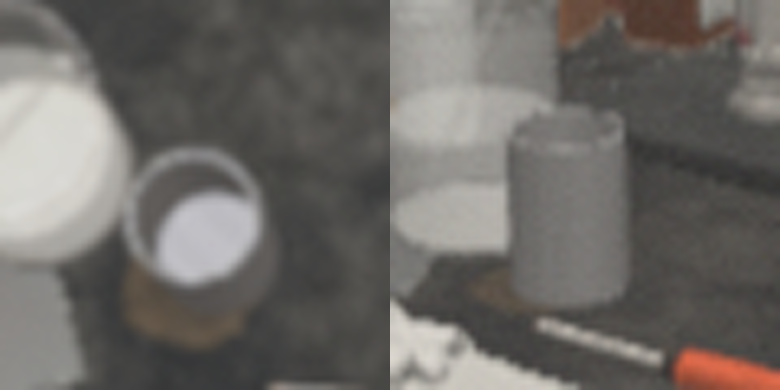

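The crop confirms the cup rim centre at top-view pixel (210.3,152.8), and the scene view agrees: cup at about (640,216). A tall beaker stands right beside it at +y, so I'll re-plan the swing higher and shifted to −y.

```bash
python3 - <<'E'
from plan import *
p,R,s=pose(); q0=s['joints']
pt,Rt=target([600,140,190],50)
q1=ik(pt,Rt,12)[0]; print(q1.round(3),pt)
N=32
P=[fk(q0+(q1-q0)*i/N,K) for i in range(N+1)]; P[0]=(p,R)
P=[(a+np.array([-20,-60,70])*np.sin(np.pi*i/N),b) for i,(a,b) in enumerate(P)]
q=q0; Q=[q0]
for i in range(1,N+1):
    o=ik(*P[i],0,q); q=o[0] if o else None; Q.append(q)
    if q is None: print('fail',i); break
Q=np.array(Q); print('maxdq',np.abs(np.diff(Q,axis=0)).max(0).round(3), Q.min(0).round(2),Q.max(0).round(2))
for i in range(0,N+1,4): print(i,P[i][0].round(0),'tip',(P[i][0]-40.6*P[i][1][:,2]+150*P[i][1][:,0]).round(0),'Tz',P[i][1][2,2].round(2))
rr=rows(P,2,3)
print(max(np.linalg.norm(r[1])*90 for r in rr))
for i in range(0,N,8): print('['+', '.join(f'[{r[0]}, {r[1]}, 0]' for r in rr[i:i+8])+']')
E
```

```text
[-0.378  0.325  1.916  1.774  1.321  2.445] [626.09717695 171.10140439 340.        ]
maxdq [0.027 0.018 0.016 0.083 0.023 0.105] [-0.38  0.14  1.53 -0.46  1.17 -0.44] [0.07 0.33 1.92 1.77 1.46 2.45]
0 [546.  38. 282.] tip [457. 159. 244.] Tz -0.87
4 [512.  54. 254.] tip [486. 206. 265.] Tz -0.97
8 [486.  80. 245.] tip [533. 217. 302.] Tz -0.99
12 [473. 114. 250.] tip [584. 191. 328.] Tz -0.94
16 [478. 150. 266.] tip [621. 144. 325.] Tz -0.82
20 [500. 180. 287.] tip [634. 102. 294.] Tz -0.64
24 [536. 197. 309.] tip [626.  86. 247.] Tz -0.43
28 [581. 196. 327.] tip [609. 103. 206.] Tz -0.21
32 [626. 171. 340.] tip [600. 140. 190.] Tz -0.0
8.556155678808095
[[[0.05, -0.03, 0.02], [-0.001, 0.044, 0.079], 0], [[0.05, -0.03, 0.02], [0.003, 0.044, 0.079], 0], [[0.05, -0.03, 0.01], [0.007, 0.043, 0.08], 0], [[0.04, -0.04, 0.01], [0.01, 0.042, 0.08], 0], [[0.03, -0.03, 0.01], [0.013, 0.041, 0.081], 0], [[0.04, -0.04, 0.0], [0.016, 0.04, 0.082], 0], [[0.03, -0.04, 0.01], [0.019, 0.038, 0.082], 0], [[0.03, -0.03, -0.0], [0.022, 0.036, 0.083], 0]]
[[[0.03, -0.04, 0.0], [0.025, 0.034, 0.083], 0],
[... 425 characters left out ...]
85], 0], [[0.03, -0.05, 0.01], [0.041, 0.01, 0.084], 0], [[0.02, -0.05, 0.01], [0.042, 0.007, 0.085], 0], [[0.03, -0.05, 0.01], [0.042, 0.005, 0.084], 0], [[0.02, -0.05, 0.01], [0.043, 0.001, 0.084], 0], [[0.02, -0.05, 0.01], [0.044, -0.001, 0.084], 0], [[0.02, -0.05, 0.01], [0.043, -0.004, 0.083], 0]]
[[[0.02, -0.06, 0.02], [0.043, -0.008, 0.083], 0], [[0.02, -0.06, 0.01], [0.043, -0.011, 0.082], 0], [[0.01, -0.06, 0.01], [0.042, -0.014, 0.082], 0], [[0.02, -0.06, 0.01], [0.041, -0.017, 0.081], 0], [[0.01, -0.06, 0.0], [0.041, -0.021, 0.081], 0], [[0.0, -0.07, 0.01], [0.039, -0.024, 0.08], 0], [[0.0, -0.06, -0.0], [0.037, -0.027, 0.079], 0], [[-0.0, -0.07, -0.01], [0.036, -0.03, 0.078], 0]]
```

Call:
servo_tool --deltas '[[[0.05,-0.03,0.02],[0,0.045,0.08],0],[[0.05,-0.03,0.02],[0.005,0.045,0.08],0],[[0.05,-0.03,0.01],[0.005,0.045,0.08],0],[[0.04,-0.04,0.01],[0.01,0.04,0.08],0],[[0.03,-0.03,0.01],[0.015,0.04,0.08],0],[[0.04,-0.04,0],[0.015,0.04,0.08],0],[[0.03,-0.04,0.01],[0.02,0.04,0.08],0],[[0.03,-0.03,0],[0.02,0.035,0.08],0]]'

```text
time_s: 8.45
eef_pos: [484.8, 80.9, 244.4]
ee_rot: [-0.016, 0.819, 0.571, 0.058]
force: [-0.7, -0.7, -0.4]
grip_width: 0.263
grip_force: 49.2
```

Call:
servo_tool --deltas '[[[0.03,-0.04,0],[0.025,0.035,0.08],0],[[0.03,-0.03,0],[0.025,0.035,0.08],0],[[0.03,-0.04,0],[0.03,0.03,0.085],0],[[0.03,-0.03,0],[0.03,0.03,0.085],0],[[0.03,-0.04,0],[0.035,0.025,0.085],0],[[0.02,-0.04,0],[0.035,0.025,0.085],0],[[0.03,-0.04,0],[0.035,0.02,0.085],0],[[0.03,-0.04,0.01],[0.035,0.02,0.085],0]]'

```text
time_s: 9.25
eef_pos: [476.4, 149.6, 265.9]
ee_rot: [-0.299, 0.948, 0.083, 0.066]
force: [0.6, -0.0, -0.7]
grip_width: 0.268
grip_force: 49.2
```

Call:
servo_tool --deltas '[[[0.03,-0.05,0],[0.04,0.015,0.085],0],[[0.03,-0.04,0.01],[0.04,0.015,0.085],0],[[0.03,-0.05,0.01],[0.04,0.01,0.085],0],[[0.02,-0.05,0.01],[0.04,0.005,0.085],0],[[0.03,-0.05,0.01],[0.04,0.005,0.085],0],[[0.02,-0.05,0.01],[0.045,0,0.085],0],[[0.02,-0.05,0.01],[0.045,0,0.085],0],[[0.02,-0.05,0.01],[0.045,-0.005,0.08],0]]'

```text
time_s: 10.05
eef_pos: [533.8, 197.4, 309.4]
ee_rot: [-0.53, 0.748, -0.392, -0.079]
force: [0.3, -0.1, -1.5]
grip_width: 0.27
grip_force: 49.2
```

Call:
servo_tool --deltas '[[[0.02,-0.06,0.02],[0.045,-0.01,0.08],0],[[0.02,-0.06,0.01],[0.045,-0.01,0.08],0],[[0.01,-0.06,0.01],[0.04,-0.015,0.08],0],[[0.02,-0.06,0.01],[0.04,-0.015,0.08],0],[[0.01,-0.06,0],[0.04,-0.02,0.08],0],[[0,-0.07,0.01],[0.04,-0.025,0.08],0],[[0,-0.06,0],[0.035,-0.025,0.08],0],[[0,-0.07,-0.01],[0.035,-0.03,0.08],0]]'

```text
time_s: 10.85
eef_pos: [623.9, 171.9, 341.1]
ee_rot: [0.641, -0.303, 0.636, 0.305]
force: [-0.1, -1.0, -0.7]
grip_width: 0.272
grip_force: 49.3
```

```bash
python3 st.py; python3 - <<'E'
from plan import *
p,R,s=pose()
pt,Rt=target([640,216,130],50)
print('rotfix',(Ro.from_matrix(R.T@Rt).as_rotvec()/(np.pi/2)).round(3)); R2=Rt
print('shift after rot (units)',(Rt.T@(pt-p)/200).round(3), ik(pt,Rt,0,s['joints'])[0].round(2))
c,im=snap('scene'); g=p-40.6*R[:,2]; u=proj(c,g).astype(int); print('grasp px',u,'tip px',proj(c,g+150*R[:,0]))
c2,w=snap('wrist')
cv2.imwrite('pics/c3.png',np.hstack([cv2.resize(im[u[1]-70:u[1]+80,u[0]-75:u[0]+75],(400,400),interpolation=cv2.INTER_CUBIC),cv2.resize(w,(400,400))]))
E
```

```text
10.85 [-0.379  0.331  1.909  1.768  1.338  2.448] [623.9 171.9 341.1] 0.272 49.3
[[ 0.004 -0.776  0.631]
 [ 0.004  0.631  0.776]
 [-1.    -0.001  0.006]]
grasp [598.3 140.4 340.9] tip [598.9 141.1 190.9]
rotfix [0.01  0.004 0.   ]
shift after rot (units) [0.306 0.08  0.424] [-0.19  0.5   1.85  1.94  1.22  2.3 ]
grasp px [242 104] tip px [243.61011086 149.27130662]
```

View pics/c3.png

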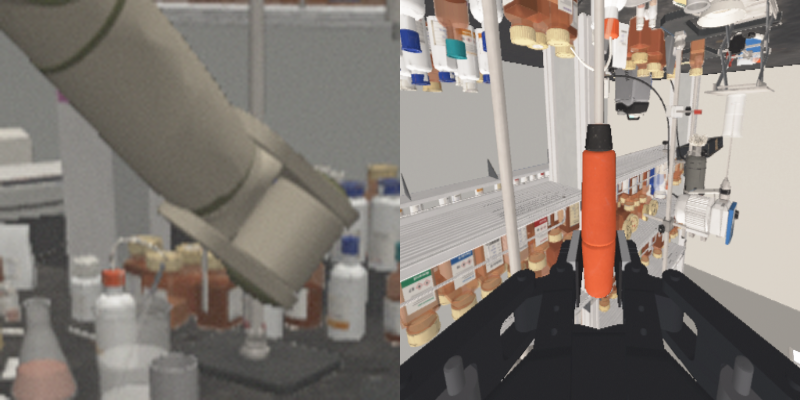

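The screwdriver is held firmly, in line with the gripper and blade down. Moving over the cup.

Call:
servo_tool --deltas '[[[0,0.01,0.07],[0.01,0.004,0],0],[[0,0.015,0.09],[0,0,0],0],[[0,0.015,0.09],[0,0,0],0],[[0,0.015,0.09],[0,0,0],0],[[0,0.015,0.07],[0,0,0],0],[[0.1,0.01,0.014],[0,0,0],0],[[0.1,0,0],[0,0,0],0],[[0.05,0,0],[0,0,0],0]]'

```text
time_s: 11.75
eef_pos: [665.4, 247.8, 289.5]
ee_rot: [0.64, -0.302, 0.64, 0.297]
force: [-0.3, -0.2, -0.7]
grip_width: 0.264
grip_force: 49.3
```

```bash
python3 st.py; python3 - <<'E'
from h import *
c,im=snap('scene'); p,R,s=pose(); tip=p-40.6*R[:,2]+150*R[:,0]; print(proj(c,tip)); 
c2,t=snap('top'); print(proj(c2,tip))
cv2.imwrite('pics/c4.png',np.hstack([cv2.resize(im[90:220,180:310],(400,400),interpolation=cv2.INTER_CUBIC),cv2.resize(t[100:200,160:260],(400,400),interpolation=cv2.INTER_CUBIC)]))
E
```

```text
11.75 [-0.187  0.483  1.839  1.931  1.205  2.318] [665.4 247.8 289.5] 0.264 49.3
[[ 0.003 -0.768  0.641]
 [-0.006  0.641  0.768]
 [-1.    -0.006 -0.003]]
grasp [639.4 216.6 289.7] tip [639.8 215.6 139.7]
[231.86095394 157.30896923]
[208.19596174 149.6690536 ]
```

View pics/c4.png

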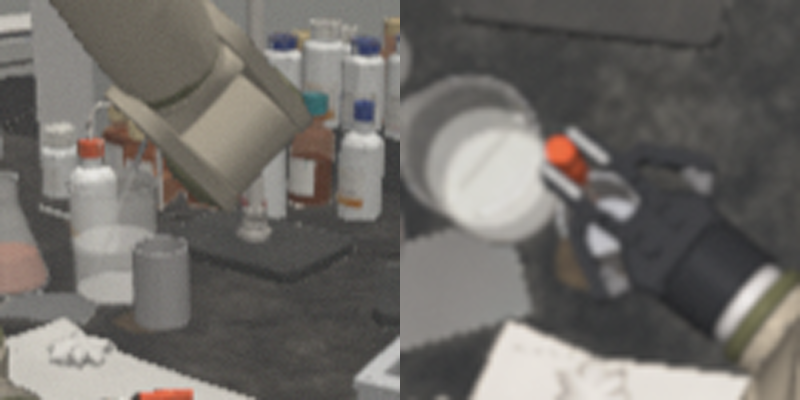

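The handle is upright over the cup and the beaker stays clear of the fingers. Lowering.

Call:
servo_tool --deltas '[[[0.1,0,0],[0,0,0],0],[[0.1,0,0],[0,0,0],0],[[0.1,0,0],[0,0,0],0],[[0.1,0,0],[0,0,0],0],[[0.1,0,0],[0,0,0],0],[[0.07,0,0],[0,0,0],0],[[0.03,0,0],[0,0,0],0],[[0,0,0],[0,0,0],0]]'

```text
time_s: 12.65
eef_pos: [666.5, 246.6, 171.4]
ee_rot: [0.641, -0.302, 0.64, 0.297]
force: [-0.5, -0.1, -0.7]
grip_width: 0.267
grip_force: 49.3
```

Call:
servo_tool --deltas '[[[0.02,0,0],[0,0,0],0],[[0,0,0],[0,0,0],0]]'

```text
time_s: 12.85
eef_pos: [666.3, 246.7, 167.7]
ee_rot: [0.641, -0.302, 0.64, 0.297]
force: [0.1, -0.8, -0.8]
grip_width: 0.265
grip_force: 49.3
```

Call:
servo_tool --deltas '[[[0.02,0,0],[0,0,0],0],[[0,0,0],[0,0,0],0]]'

```text
time_s: 13.05
eef_pos: [666.2, 246.7, 163.1]
ee_rot: [0.641, -0.301, 0.64, 0.297]
force: [-0.3, 0.3, -0.9]
grip_width: 0.27
grip_force: 49.3
```

Call:
servo_tool --deltas '[[[0.015,0,0],[0,0,0],0],[[0,0,0],[0,0,0],0]]'

```text
time_s: 13.25
eef_pos: [666.2, 246.7, 159.8]
ee_rot: [0.641, -0.301, 0.64, 0.297]
force: [0.3, 0.3, -0.4]
grip_width: 0.264
grip_force: 49.3
```

Call:
servo_tool --deltas '[[[0,0,0],[0,0,0],0.4],[[0,0,0],[0,0,0],0.5],[[0,0,0],[0,0,0],0.6],[[0,0,0],[0,0,0],0.6],[[0,0,0],[0,0,0],0.6]]'

```text
time_s: 13.75
eef_pos: [666.3, 246.7, 160.3]
ee_rot: [0.641, -0.301, 0.64, 0.297]
force: [-0.4, 0.9, -0.0]
grip_width: 0.604
grip_force: 0.0
```

Call:
servo_tool --deltas '[[[0,0,-0.05],[0,0,0],0.6],[[0,0,-0.1],[0,0,0],0.6],[[0,0,-0.1],[0,0,0],0.6],[[0,0,-0.15],[0,0,0],0.6],[[0,0,-0.15],[0,0,0],0.6],[[0,0,-0.15],[0,0,0],0.6]]'

```text
time_s: 14.35
eef_pos: [575.2, 138.3, 160.6]
ee_rot: [0.641, -0.301, 0.64, 0.297]
force: [0.6, 0.1, -0.7]
grip_width: 0.598
grip_force: 0.0
```

```bash
python3 st.py; python3 - <<'E'
from h import *
c,im=snap('scene'); c2,t=snap('top')
cv2.imwrite('pics/c5.png',np.hstack([cv2.resize(im[90:220,180:310],(400,400),interpolation=cv2.INTER_CUBIC),cv2.resize(t[100:200,160:260],(400,400),interpolation=cv2.INTER_CUBIC)]))
E
```

```text
14.35 [-0.503  0.671  2.096  1.751  1.5    1.933] [575.2 138.3 160.6] 0.598 0.0
[[ 0.004 -0.767  0.641]
 [-0.004  0.641  0.767]
 [-1.    -0.006 -0.001]]
grasp [549.2 107.2 160.7] tip [549.8 106.5  10.7]
```

View pics/c5.png

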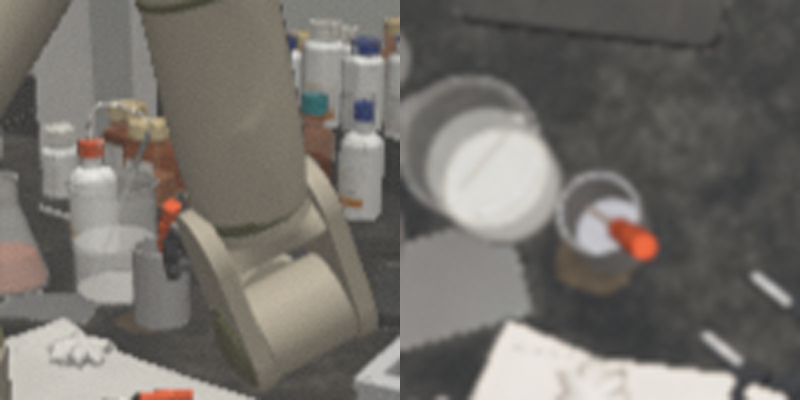

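Right panel: the screwdriver is standing in the cup, blade down, with the handle at about (635,240) leaning on the rim. The gripper is clear. That was my tenth view, so the rest goes by numbers. Next is the tool-down path to above the cover.

```bash
cat > down.py <<'E'
from plan import *
def Rdown(yaw):
    y=np.radians(yaw); X=np.array([np.cos(y),np.sin(y),0]); Z=np.array([0,0,-1.]); return np.c_[X,np.cross(Z,X),Z]
E
python3 - <<'E'
from down import *
p,R,s=pose(); q0=s['joints']; print(p.round(1))
pt=np.array([480,-388,230.]); o=[q for q in ik(pt,Rdown(-8),15) if abs(q[3])<.1]; q1=o[0]; print(q1.round(3))
N=24
P=[fk(q0+(q1-q0)*i/N,K) for i in range(N+1)]; P[0]=(p,R)
P=[(a+np.array([-30,0,70])*np.sin(np.pi*i/N),b) for i,(a,b) in enumerate(P)]
q=q0;Q=[q0]
for i in range(1,N+1):
    w=ik(*P[i],0,q); q=w[0]; Q.append(q)
Q=np.array(Q);print(np.abs(np.diff(Q,axis=0)).max(0).round(3),Q.min(0).round(2),Q.max(0).round(2))
for i in range(0,N+1,4): print(i,P[i][0].round(0),'back200',(P[i][0]-250*P[i][1][:,2]).round(0))
rr=rows(P,2,3); print(max(np.linalg.norm(r[1])*90 for r in rr))
for i in range(0,N,8): print('['+', '.join(f'[{r[0]}, {r[1]}, 0.6]' for r in rr[i:i+8])+']')
E
```

```text
[575.6 136.6 160.4]
[-0.87   0.507  1.136 -0.     1.498  0.841]
[0.02  0.034 0.046 0.079 0.017 0.056] [-0.87  0.44  1.14 -0.    1.5   0.84] [-0.51  0.67  2.1   1.75  1.61  1.93]
0 [576. 137. 160.] back200 [415. -55. 161.]
4 [561. 110. 196.] back200 [ 440. -106.  226.]
8 [544.  57. 211.] back200 [ 457. -163.  291.]
12 [531. -24. 209.] back200 [ 471. -223.  349.]
16 [ 520. -132.  202.] back200 [ 481. -283.  397.]
20 [ 507. -258.  204.] back200 [ 485. -339.  439.]
24 [ 480. -388.  230.] back200 [ 480. -388.  480.]
6.445533337125796
[[[-0.05, -0.01, -0.02], [-0.033, 0.011, -0.062], 0.6], [[-0.05, -0.0, -0.04], [-0.034, 0.012, -0.061], 0.6], [[-0.04, -0.01, -0.04], [-0.033, 0.014, -0.062], 0.6], [[-0.03, -0.02, -0.06], [-0.034, 0.014, -0.061], 0.6], [[-0.01, -0.01, -0.06], [-0.034, 0.015, -0.06], 0.6], [[-0.01, -0.01, -0.06], [-0.035, 0.016, -0.06], 0.6], [[0.01, -0.01, -0.08], [-0.036, 0.017, -0.058], 0.6], [[0.01, -0.01, -0.08], [-0.037, 0.018, -0.058], 0.6]]
[[[0.03, 0.01, -0.08], [-0.038, 0.017, -0.055], 0.6], [[0.04, 0.01, -0.09], [-0.04, 0.019, -0.055], 0.6], [[0.05, 0.03, -0.1], [-0.041, 0.018, -0.052], 0.6], [[0.05, 0.04, -0.09], [-0.042, 0.017, -0.051], 0.6], [[0.06, 0.05, -0.1], [-0.044, 0.018, -0.049], 0.6], [[0.06, 0.07, -0.09], [-0.046, 0.016, -0.047], 0.6], [[0.06, 0.08, -0.1], [-0.047, 0.015, -0.044], 0.6], [[0.06, 0.1, -0.09], [-0.049, 0.014, -0.043], 0.6]]
[[[0.06, 0.11, -0.09], [-0.05, 0.012, -0.04], 0.6], [[0.05, 0.12, -0.09], [-0.051, 0.01, -0.037], 0.6], [[0.05, 0.13, -0.08], [-0.053, 0.007, -0.036], 0.6], [[0.03, 0.14, -0.08], [-0.053, 0.006, -0.033], 0.6], [[0.03, 0.15, -0.07], [-0.054, 0.002, -0.03], 0.6], [[0.01, 0.15, -0.07], [-0.055, -0.0, -0.029], 0.6], [[0.0, 0.16, -0.06], [-0.054, -0.004, -0.026], 0.6], [[-0.01, 0.16, -0.07], [-0.055, -0.007, -0.024], 0.6]]
```

Call:
servo_tool --deltas '[[[-0.05,-0.01,-0.02],[-0.035,0.01,-0.06],0.6],[[-0.05,0,-0.04],[-0.035,0.01,-0.06],0.6],[[-0.04,-0.01,-0.04],[-0.035,0.015,-0.06],0.6],[[-0.03,-0.02,-0.06],[-0.035,0.015,-0.06],0.6],[[-0.01,-0.01,-0.06],[-0.035,0.015,-0.06],0.6],[[-0.01,-0.01,-0.06],[-0.035,0.015,-0.06],0.6],[[0.01,-0.01,-0.08],[-0.035,0.015,-0.06],0.6],[[0.01,-0.01,-0.08],[-0.035,0.02,-0.06],0.6]]'

```text
time_s: 15.25
eef_pos: [545.7, 59.0, 211.9]
ee_rot: [-0.568, 0.668, -0.46, -0.14]
force: [0.5, -0.1, -0.7]
grip_width: 0.597
grip_force: 0.0
```

Call:
servo_tool --deltas '[[[0.03,0.01,-0.08],[-0.04,0.015,-0.055],0.6],[[0.04,0.01,-0.09],[-0.04,0.02,-0.055],0.6],[[0.05,0.03,-0.1],[-0.04,0.02,-0.05],0.6],[[0.05,0.04,-0.09],[-0.04,0.015,-0.05],0.6],[[0.06,0.05,-0.1],[-0.045,0.02,-0.05],0.6],[[0.06,0.07,-0.09],[-0.045,0.015,-0.045],0.6],[[0.06,0.08,-0.1],[-0.045,0.015,-0.045],0.6],[[0.06,0.1,-0.09],[-0.05,0.015,-0.045],0.6]]'

```text
time_s: 16.05
eef_pos: [523.3, -130.6, 200.0]
ee_rot: [-0.333, 0.911, -0.245, -0.006]
force: [-0.0, -0.8, 0.4]
grip_width: 0.596
grip_force: 0.0
```

Call:
servo_tool --deltas '[[[0.06,0.11,-0.09],[-0.05,0.01,-0.04],0.6],[[0.05,0.12,-0.09],[-0.05,0.01,-0.035],0.6],[[0.05,0.13,-0.08],[-0.055,0.005,-0.035],0.6],[[0.03,0.14,-0.08],[-0.055,0.005,-0.035],0.6],[[0.03,0.15,-0.07],[-0.055,0,-0.03],0.6],[[0.01,0.15,-0.07],[-0.055,0,-0.03],0.6],[[0,0.16,-0.06],[-0.055,-0.005,-0.025],0.6],[[-0.01,0.16,-0.07],[-0.055,-0.005,-0.025],0.6]]'

```text
time_s: 16.85
eef_pos: [486.9, -387.8, 227.2]
ee_rot: [-0.001, 0.998, -0.06, -0.005]
force: [-0.3, 0.4, -0.3]
grip_width: 0.601
grip_force: 0.0
```

```bash
cat > cov.py <<'E'
from down import *
import sys
p,R,s=pose(); print(s['time_s'],p.round(1),s['joints'].round(2)); print('rotfix',(Ro.from_matrix(R.T@Rdown(float(sys.argv[1]))).as_rotvec()/(np.pi/2)).round(3))
c,im=snap('wrist','wc.png'); h=cv2.cvtColor(im,cv2.COLOR_BGR2HSV)
print('expected centre px',proj(c,[492,-388,5]).round(0))
for lo in (110,130,150):
    m=((h[...,1]<45)&(h[...,2]>lo)&(h[...,2]<235)).astype(np.uint8); m=cv2.morphologyEx(m,2,np.ones((3,3)))
    cs,hi=cv2.findContours(m,cv2.RETR_CCOMP,cv2.CHAIN_APPROX_NONE)
    for i,q in enumerate(cs):
        if cv2.contourArea(q)>4000 and hi[0][i][3]<0:
            b=cv2.boxPoints(cv2.minAreaRect(q)); W=np.array([ray(c,u,5)[:2] for u in b])
            print(lo,cv2.contourArea(q),W.round(1).tolist(),np.linalg.norm(W[0]-W[1]).round(1),np.linalg.norm(W[1]-W[2]).round(1),W.mean(0).round(1))
            j=hi[0][i][2]
            while j>=0:
                if cv2.contourArea(cs[j])>20: e=cv2.minEnclosingCircle(cs[j]); print('   hole',cv2.contourArea(cs[j]),ray(c,cs[j].reshape(-1,2).mean(0),5).round(1)[:2])
                j=hi[0][j][0]
E
python3 cov.py -8
```

```text
16.85 [ 486.9 -387.8  227.2] [-0.86  0.53  1.11 -0.01  1.51  0.83]
rotfix [-0.001  0.007  0.012]
expected centre px [253. 154.]
110 4333.5 [[322.7, -277.8], [300.7, -460.3], [193.3, -453.7], [216.7, -258.8]] 183.8 107.7 [ 258.3 -362.6]
110 9163.5 [[125.5, -581.3], [442.1, -586.4], [411.9, -774.9], [86.7, -811.6]] 316.6 190.9 [ 266.5 -688.6]
   hole 46.5 [ 318.6 -676.7]
   hole 405.0 [ 383.3 -654.5]
110 4990.0 [[442.6, -329.9], [560.6, -356.2], [543.8, -446.4], [423.7, -428.0]] 120.9 91.7 [ 492.7 -390.1]
   hole 43.5 [ 439.1 -414.8]
   hole 44.5 [ 452.  -347.8]
   hole 54.5 [ 533.7 -432.7]
   hole 54.0 [ 546.3 -365.5]
110 7246.5 [[640.8, -56.5], [652.7, -161.2], [492.8, -159.1], [475.8, -40.9]] 105.4 159.9 [ 565.5 -104.4]
   hole 44.0 [ 577.1 -127.6]
   hole 47.0 [ 588.8 -127.8]
   hole 932.5 [ 558.9 -105. ]
110 4107.0 [[716.8, -172.8], [691.4, -382.4], [629.6, -373.4], [656.3, -152.9]] 211.1 62.5 [ 673.5 -270.4]
130 4292.5 [[312.7, -271.6], [302.9, -457.0], [200.2, -455.8], [209.7, -258.3]] 185.6 102.8 [ 256.4 -360.7]
130 8458.5 [[320.3, -562.4], [475.3, -670.4], [356.6, -815.9], [17
[... 482 characters left out ...]
27.6]
   hole 47.0 [ 588.8 -127.8]
   hole 1015.0 [ 559.2 -104.7]
150 4234.5 [[309.3, -271.5], [303.3, -455.9], [202.3, -456.3], [207.5, -260.0]] 184.5 101.0 [ 255.6 -360.9]
150 7308.0 [[325.8, -562.8], [472.2, -683.6], [351.4, -815.3], [177.6, -700.8]] 189.8 178.7 [ 331.7 -690.6]
   hole 46.5 [ 318.6 -676.7]
   hole 405.0 [ 383.3 -654.5]
150 4636.5 [[442.7, -331.8], [560.0, -357.5], [543.9, -444.8], [424.7, -426.8]] 120.0 88.7 [ 492.8 -390.2]
   hole 25.0 [ 525.5 -396.1]
   hole 78.0 [ 533.9 -432.5]
   hole 76.5 [ 546.7 -365.3]
150 6826.0 [[634.0, -57.5], [645.8, -159.6], [493.6, -157.4], [477.2, -42.9]] 102.8 152.2 [ 562.6 -104.3]
   hole 1397.0 [ 564.7 -106.5]
   hole 22.5 [ 620.  -146.5]
```

Cover holes found: centre (492.8,−390.2), long side 96.3 mm, yaw −10.65°. Aligning and descending part way for a check.

Call:
servo_tool --deltas '[[[0,0,0],[0,0.007,0.04],0.6],[[0.03,0.006,0.1],[0,0,0],0.6],[[0,0,0.15],[0,0,0],0.6],[[0,0,0.15],[0,0,0],0.6],[[0,0,0.15],[0,0,0],0.6],[[0,0,0.1],[0,0,0],0.6],[[0,0,0],[0,0,0],0.6]]'

```text
time_s: 17.6
eef_pos: [492.2, -387.0, 94.3]
ee_rot: [-0.004, 0.996, -0.093, -0.001]
force: [-0.7, 0.1, 0.4]
grip_width: 0.601
grip_force: 0.0
```

```bash
cat > cov2.py <<'E'
from down import *
import sys
z=float(sys.argv[1]); A0,A1=25,1500
p,R,s=pose(); print(s['time_s'],p.round(1),'yaw',np.degrees(np.arctan2(R[1,0],R[0,0])).round(2),'z',R[:,2].round(4),s['grip_width'],s['grip_force'],np.round(s['force'],1))
c,im=snap('wrist','wc.png'); h=cv2.cvtColor(im,cv2.COLOR_BGR2HSV)
L=[]
for lo in (90,110,130,150):
    m=((h[...,1]<45)&(h[...,2]>lo)).astype(np.uint8)
    cs,hi=cv2.findContours(m,cv2.RETR_CCOMP,cv2.CHAIN_APPROX_NONE)
    for i,q in enumerate(cs):
        a=cv2.contourArea(q)
        if hi[0][i][3]>=0 and A0<a<A1:
            M=cv2.moments(q); u=np.array([M['m10'],M['m01']])/M['m00']; X=ray(c,u,z); t=R.T@(X-p)
            print(lo,a,u.round(0),X[:2].round(1),'tool',t.round(1))
E
python3 cov2.py 5
```

```text
17.6 [ 492.2 -387.    94.3] yaw -10.67 z [-0.0012  0.0084 -1.    ] 0.6011369647842567 0.0 [-0.7  0.1  0.4]
90 86.5 [287. 224.] [ 440.1 -412.8] tool [-46.2  35.7  89.1]
90 86.5 [223. 224.] [ 452.8 -345.9] tool [-46.1 -32.3  89.7]
90 52.5 [255. 149.] [ 525.2 -394. ] tool [33.9  1.5 89.2]
90 125.5 [290. 132.] [ 534.4 -430.6] tool [49.7 35.8 88.8]
90 115.5 [220. 132.] [ 547.2 -363.9] tool [ 50.  -32.2  89.4]
90 32.0 [348.   5.] [ 630.7 -494.2] tool [156.2  80.4  88.2]
110 30.5 [  6. 211.] [ 509.  -124.4] tool [ -31.9 -260.4   91.5]
110 101.0 [287. 224.] [ 439.9 -412.9] tool [-46.4  35.8  89.1]
110 101.0 [223. 224.] [ 452.7 -346. ] tool [-46.2 -32.3  89.7]
110 59.5 [255. 149.] [ 525.1 -393.8] tool [33.8  1.3 89.2]
110 137.0 [290. 132.] [ 534.5 -430.7] tool [49.8 35.9 88.8]
110 134.5 [220. 132.] [ 547.3 -363.8] tool [ 50.1 -32.3  89.4]
110 32.0 [348.   5.] [ 630.7 -494.2] tool [156.2  80.4  88.2]
130 36.5 [  6. 211.] [ 509.  -124.3] tool [ -31.9 -260.6   91.5]
130 111.5 [287. 224.] [ 440.  -412.8] tool [-46.3  35.7  89.1]
130 110.5 [223. 224.] [ 452.8 -346. ] tool [-46.1 -32.3  89.7]
130 72.0 [255. 149.] [ 524.8 -394.2] tool [33.6  1.8 89.2]
130 148.0 [290. 132.] [ 534.5 -430.8] tool [49.9 35.9 88.8]
130 142.5 [220. 132.] [ 547.2 -363.8] tool [ 50.  -32.3  89.4]
130 32.0 [348.   5.] [ 630.7 -494.2] tool [156.2  80.4  88.2]
150 44.5 [  6. 211.] [ 509.  -124.4] tool [ -31.9 -260.4   91.5]
150 126.5 [287. 224.] [ 440. -413.] tool [-46.3  35.9  89.1]
150 125.5 [223. 224.] [ 452.6 -345.7] tool [-46.3 -32.5  89.7]
150 94.0 [255. 149.] [ 524.9 -393.9] tool [33.6  1.4 89.2]
150 166.5 [291. 132.] [ 534.4 -430.9] tool [49.8 36.  88.8]
150 158.5 [220. 132.] [ 547.1 -363.8] tool [ 49.9 -32.2  89.4]
150 32.0 [348.   5.] [ 630.7 -494.2] tool [156.2  80.4  88.2]
```

Call:
servo_tool --deltas '[[[0.008,0.006,0.05],[-0.005,0,0],0.6],[[0,0,0.12],[0,0,0],0.6],[[0,0,0.12],[0,0,0],0.6],[[0,0,0.12],[0,0,0],0.6],[[0,0,0.08],[0,0,0],0.6],[[0,0,0],[0,0,0],0.6]]'

```text
time_s: 18.25
eef_pos: [494.3, -390.2, -2.2]
ee_rot: [0.002, 0.996, -0.093, -0.0]
force: [1.0, 0.7, 0.4]
grip_width: 0.6
grip_force: 0.0
```

Call:
servo_tool --deltas '[[[0,0,0.03],[0,0,0],0.6],[[0,0,0.02],[0,0,0],0.6],[[0,0,0],[0,0,0],0.6]]'

```text
time_s: 18.55
eef_pos: [494.9, -391.0, -10.4]
ee_rot: [0.003, 0.996, -0.093, 0.001]
force: [1.2, -0.3, -0.3]
grip_width: 0.599
grip_force: 0.0
```

Call:
servo_tool --deltas '[[[0,0,0],[0,0,0],0],[[0,0,0],[0,0,0],0],[[0,0,0],[0,0,0],0],[[0,0,0],[0,0,0],0],[[0,0,0],[0,0,0],0],[[0,0,0],[0,0,0],0]]' --squeeze 80

```text
time_s: 19.15
eef_pos: [495.1, -391.0, -10.0]
ee_rot: [0.003, 0.996, -0.093, 0.001]
force: [-0.1, 2.8, 5.3]
grip_width: 0.119
grip_force: 79.0
```

Gripped at 79 N. Lifting, then checking how the cover sits.

Call:
servo_tool --deltas '[[[0,0,-0.03],[0,0,0],0],[[0,0,-0.08],[0,0,0],0],[[0,0,-0.12],[0,0,0],0],[[0,0,-0.15],[0,0,0],0],[[0,0,-0.15],[0,0,0],0],[[0,0,-0.12],[0,0,0],0],[[0,0,-0.05],[0,0,0],0],[[0,0,0],[0,0,0],0]]'

```text
time_s: 19.95
eef_pos: [494.9, -390.6, 130.9]
ee_rot: [0.003, 0.996, -0.093, 0.002]
force: [0.3, 1.1, -3.2]
grip_width: 0.12
grip_force: 78.3
```

```bash
python3 - <<'E'
from h import *
p,R,s=pose(); print(p); open('zz','w').write(str(p[2]+15))
E
python3 cov2.py $(cat zz) | grep -E '^(19|2[0-9]\.|110|150)'; python3 - <<'E'
from h import *
p,R,s=pose(); print('down in tool',(R.T@[0,0,-1.]).round(4),'tau',s['wrist_torque'].round(3))
c,im=snap('top','t9.png')
for n,X in (('box',[567,-139,50]),): print(proj(c,X))
E
```

```text
[ 494.94156585 -390.59796835  130.91895812]
19.95 [ 494.9 -390.6  130.9] yaw -10.65 z [ 0.0029 -0.0071 -1.    ] 0.12030441455835561 78.34490060806274 [ 0.3  1.1 -3.2]
110 28.0 [ 31. 276.] [ 485.2 -235.4] tool [ -38.1 -150.6  -16.1]
110 311.5 [254. 182.] [ 521.9 -396. ] tool [ 27.6   0.5 -14.9]
110 334.0 [311. 151.] [ 534.1 -433. ] tool [ 46.3  34.6 -14.6]
110 329.5 [197. 152.] [ 546.6 -366.2] tool [ 46.3 -33.4 -15. ]
110 33.5 [ 11. 177.] [ 552.4 -251.4] tool [  30.8 -147.3  -15.8]
110 33.5 [  7. 167.] [ 558.5 -251.6] tool [  36.9 -148.2  -15.8]
110 361.0 [435.  67.] [ 567.9 -506.7] tool [ 93.2 100.7 -14. ]
110 27.0 [320.  13.] [ 605.4 -447.2] tool [119.1  35.3 -14.3]
110 46.0 [83.  8.] [ 630.  -325.9] tool [120.8 -88.4 -15.1]
150 42.0 [265. 204.] [ 506.5 -400.4] tool [ 13.2   7.6 -14.9]
150 375.0 [197. 152.] [ 546.6 -366.2] tool [ 46.3 -33.4 -15. ]
150 385.5 [311. 151.] [ 534.1 -433.4] tool [ 46.4  34.9 -14.6]
150 35.5 [ 33. 202.] [ 534.6 -257.9] tool [  14.6 -137.7  -15.8]
150 27.0 [320.  13.] [ 605.4 -447.2] tool [119.1  35.3 -14.3]
down in tool [-0.0019 -0.0047  1.    ] tau [ 0.052  0.021 -0.026]
[317.38296721 174.76278001]
```

The cover hangs true: front holes at tool (46.3, 34.6/−33.4), so its centre is at tool (−1.7, +0.6). Next is a close look at the box with the wrist camera, from the robot's side.

Call:
servo_tool --deltas '[[[0,0,-0.1],[0,0,0],0],[[-0.03,-0.05,-0.15],[0,0,0],0],[[-0.06,-0.11,-0.15],[0,0,0],0],[[-0.06,-0.12,-0.1],[0,0,0],0],[[-0.06,-0.12,-0.1],[0,0,0],0],[[-0.06,-0.12,0],[0,0,0],0],[[-0.06,-0.12,0],[0,0,0],0],[[-0.06,-0.12,0],[0,0,0],0]]'

```text
time_s: 20.85
eef_pos: [445.1, -224.5, 247.0]
ee_rot: [0.002, 0.996, -0.093, -0.0]
force: [-0.5, 0.3, -2.6]
grip_width: 0.118
grip_force: 78.5
```

Call:
servo_tool --deltas '[[[-0.06,-0.12,0],[0,0,0],0],[[-0.06,-0.12,0],[0,0,0],0],[[-0.06,-0.12,0],[0,0,0],0],[[-0.05,-0.11,0],[0,0,0],0],[[-0.04,-0.05,0],[0,0,-0.04],0],[[0,0,0],[0,0,-0.05],0],[[0,0,0],[0,0,-0.03],0],[[0,0,0],[0,0,0],0]]'

```text
time_s: 21.65
eef_pos: [411.7, -113.3, 246.8]
ee_rot: [0.002, 1.0, 0.002, -0.0]
force: [-0.6, -0.4, -2.7]
grip_width: 0.12
grip_force: 78.4
```

```bash
python3 - <<'E'
from h import *
p,R,s=pose(); print(s['time_s'],p.round(1)); print(R.round(3))
c,im=snap('wrist','wb.png'); c=cam('wrist'); g=cv2.cvtColor(im,cv2.COLOR_BGR2GRAY)
print('box ctr px',proj(c,[567,-139,50]).round(0))
pr=[proj(c,[567+a*48,-139+b*34,50]) for a in(-1,1) for b in(-1,1)]; print(np.round(pr))
h=cv2.cvtColor(im,cv2.COLOR_BGR2HSV)
seen=set()
for lo in (90,110,130,150,170):
    m=((h[...,1]<50)&(h[...,2]>lo)).astype(np.uint8)
    cs,hi=cv2.findContours(m,cv2.RETR_CCOMP,cv2.CHAIN_APPROX_NONE)
    for i,q in enumerate(cs):
        a=cv2.contourArea(q)
        if hi[0][i][3]>=0 and a>4:
            M=cv2.moments(q); u=np.array([M['m10'],M['m01']])/M['m00']; X=ray(c,u,50)
            if abs(X[0]-567)<75 and abs(X[1]+139)<60: print(lo,a,u.round(1),X[:2].round(1))
        elif a>3000:
            b=cv2.boxPoints(cv2.minAreaRect(q)); W=np.array([ray(c,u,50)[:2] for u in b]); 
            if abs(W.mean(0)-[567,-139]).max()<60: print('OUT',lo,a,W.round(1).tolist(),W.mean(0).round(1))
E
```

```text
21.65 [ 411.7 -113.3  246.8]
[[ 1.     0.003 -0.001]
 [ 0.003 -1.    -0.004]
 [-0.001  0.004 -1.   ]]
box ctr px [274.  39.]
[[299.  80.]
 [246.  80.]
 [303.  -6.]
 [246.  -7.]]
90 14.0 [298.1  81.1] [ 517.8 -171.8]
90 12.5 [245.9  80.1] [ 518.7 -104.4]
90 24.0 [270.5  67. ] [ 534.4 -135.9]
90 33.0 [271.4  62. ] [ 540.2 -136.9]
90 35.0 [271.5  53.1] [ 550.5 -136.8]
90 37.5 [271.7  44. ] [ 560.8 -136.9]
90 39.0 [272.2  34.7] [ 571.2 -137.2]
90 41.0 [272.5  25.5] [ 581.3 -137.4]
90 6.0 [256.  10.] [ 597.8 -117.1]
110 27.0 [269.6  95.6] [ 500.  -135.4]
110 16.0 [298.1  81.1] [ 517.7 -171.9]
110 17.5 [245.6  80.2] [ 518.6 -104.1]
110 26.0 [271.  67.] [ 534.4 -136.5]
110 33.0 [271.4  62. ] [ 540.2 -136.9]
110 35.0 [271.5  53.1] [ 550.5 -136.8]
110 37.5 [271.7  44. ] [ 560.8 -136.9]
110 39.0 [272.2  34.7] [ 571.2 -137.2]
110 41.0 [272.5  25.5] [ 581.3 -137.4]
110 120.0 [275.4  10.1] [ 597.8 -140.5]
130 35.5 [269.4  95.4] [ 500.2 -135.1]
130 21.0 [298.4  81. ] [ 517.9 -172.2]
130 22.0 [245.5  80. ] [ 518.9 -104. ]
130 26.0 [271.  67.] [ 534.4 -136.5]
130 33.0 [271.4  62. ] [ 540.2 -136.9]
1
[... 382 characters left out ...]

150 29.5 [271.6  67.2] [ 534.3 -137.3]
150 33.0 [271.4  62. ] [ 540.2 -136.9]
150 35.0 [271.5  53.1] [ 550.5 -136.8]
150 37.5 [271.7  44. ] [ 560.8 -136.9]
150 32.0 [265.   48.5] [ 555.7 -128.6]
150 39.0 [272.2  34.7] [ 571.2 -137.2]
150 16.0 [265.   34.5] [ 571.4 -128.4]
150 41.0 [272.5  25.5] [ 581.3 -137.4]
150 154.5 [276.2  10.1] [ 597.8 -141.5]
170 43.0 [269.5  95.3] [ 500.3 -135.2]
170 30.0 [245.  90.] [ 506.8 -103.2]
170 26.0 [298.4  81. ] [ 517.9 -172.2]
170 23.5 [245.6  79.9] [ 519.1 -104.1]
170 16.0 [292.   63.5] [ 538.6 -163.1]
170 8.0 [292.   56.5] [ 546.7 -162.7]
170 34.0 [293.  44.] [ 560.9 -163.4]
170 713.0 [271.5  44.3] [ 560.5 -136.6]
170 211.5 [279.3  12.6] [ 595.2 -145.4]
```

Call:
servo_tool --deltas '[[[-0.08,0.06,0],[0,0,0],0],[[-0.08,0.06,0],[0,0,0],0],[[-0.06,0,0],[0,0,0],0],[[0,0,0],[0,0,0],0]]'

```text
time_s: 22.1
eef_pos: [367.2, -137.6, 247.7]
ee_rot: [0.002, 1.0, 0.0, 0.0]
force: [0.9, 1.3, -2.9]
grip_width: 0.118
grip_force: 78.5
```

```bash
python3 - <<'E'
from h import *
p,R,s=pose(); print(s['time_s'],p.round(1))
c,im=snap('wrist','wb.png'); h=cv2.cvtColor(im,cv2.COLOR_BGR2HSV)
H={}
for lo in (110,130,150,170):
    m=((h[...,1]<50)&(h[...,2]>lo)).astype(np.uint8)
    cs,hi=cv2.findContours(m,cv2.RETR_CCOMP,cv2.CHAIN_APPROX_NONE)
    for i,q in enumerate(cs):
        a=cv2.contourArea(q)
        if hi[0][i][3]>=0 and a>4:
            M=cv2.moments(q); X=ray(c,np.array([M['m10'],M['m01']])/M['m00'],50)[:2]
            for sx in(-1,1):
                for sy in(-1,1):
                    if np.linalg.norm(X-[566.4+48*sx,-138.9+34*sy])<5: H.setdefault((sx,sy),[]).append(X)
H={k:np.mean(v,0) for k,v in H.items()}; print({k:v.round(1) for k,v in H.items()})
m=lambda f:np.mean([H[k] for k in H if f(k)],0)
if len(H)==4:
    ctr=m(lambda k:True); d=m(lambda k:k[0]>0)-m(lambda k:k[0]<0); e=m(lambda k:k[1]>0)-m(lambda k:k[1]<0)
    print(ctr.round(1),np.linalg.norm(d),np.linalg.norm(e),np.degrees(np.arctan2(d[1],d[0])),np.degrees(np.arctan2(-e[0],e[1])))
E
```

```text
22.1 [ 367.2 -137.6  247.7]
{(-1, -1): array([ 517.8, -171.7]), (-1, 1): array([ 518.7, -103.7])}
```

```bash
python3 - <<'E'
from h import *
c=cam('wrist'); g=cv2.cvtColor(cv2.imread('pics/wb.png'),cv2.COLOR_BGR2GRAY)
for sx,sy in((-1,-1),(-1,1),(1,-1),(1,1)):
    u=proj(c,[566.4+48*sx,-138.4+34*sy,50]); x,y=np.round(u).astype(int); P=g[max(y-8,0):y+9,x-8:x+9].astype(float)
    w=np.clip(np.median(P)-25-P,0,None); yy,xx=np.mgrid[max(y-8,0):y+9,x-8:x+9][:, :P.shape[0],:P.shape[1]]
    k=np.array([(w*xx).sum(),(w*yy).sum()])/w.sum() if w.sum() else None
    print(sx,sy,u.round(1),k, ray(c,k,50)[:2].round(1) if k is not None else '', np.median(P)); 
    if sx>0: print(P[::2,::2].astype(int))
E
```

```text
-1 -1 [280.6  43.5] [282.10331206  43.58675175] [ 518.3 -174.2] 231.0
-1 1 [226.2  43.3] [225.56627954  42.2515018 ] [ 519.6 -103.7] 233.0Traceback (most recent call last):
  File "<stdin>", line 5, in <module>
    nn = _nx.indices(size, typ)
    res = empty((N,) + dimensions, dtype=dtype)
ValueError: negative dimensions are not allowed
```

I moved the wrong way: going back pushes the far holes out of the frame. Moving forward instead.

Call:
servo_tool --deltas '[[[0.1,0,0],[0,0,0],0],[[0.12,0,0],[0,0,0],0],[[0.12,0,0],[0,0,0],0],[[0.09,0,0],[0,0,0],0],[[0,0,0],[0,0,0],0],[[0,0,0],[0,0,0],0]]'

```text
time_s: 22.75
eef_pos: [454.2, -137.0, 247.6]
ee_rot: [0.002, 1.0, 0.002, 0.0]
force: [-0.3, 0.5, -3.1]
grip_width: 0.116
grip_force: 78.5
```

```bash
cat > box.py <<'E'
from h import *
p,R,s=pose(); print(s['time_s'],p.round(1),R[:,0].round(4),R[:,2].round(4))
c,im=snap('wrist','wb.png'); h=cv2.cvtColor(im,cv2.COLOR_BGR2HSV)
H={}
for lo in (90,110,130,150,170,190):
    m=((h[...,1]<50)&(h[...,2]>lo)).astype(np.uint8)
    cs,hi=cv2.findContours(m,cv2.RETR_CCOMP,cv2.CHAIN_APPROX_NONE)
    for i,q in enumerate(cs):
        a=cv2.contourArea(q)
        if hi[0][i][3]>=0 and 4<a<100:
            M=cv2.moments(q); X=ray(c,np.array([M['m10'],M['m01']])/M['m00'],50)[:2]
            for sx in(-1,1):
                for sy in(-1,1):
                    if np.linalg.norm(X-[566.4+48*sx,-138.4+34*sy])<6: H.setdefault((sx,sy),[]).append(X)
H={k:np.mean(v,0) for k,v in H.items()}; print({k:v.round(1).tolist() for k,v in H.items()})
print([proj(c,[566.4+48*a,-138.4+34*b,50]).round(0).tolist() for a in(-1,1) for b in (-1,1)])
m=lambda f:np.mean([H[k] for k in H if f(k)],0)
if len(H)==4:
    ctr=m(lambda k:True); d=m(lambda k:k[0]>0)-m(lambda k:k[0]<0); e=m(lambda k:k[1]>0)-m(lambda k:k[1]<0)
    print(ctr.round(1),np.linalg.norm(d),np.linalg.norm(e),np.degrees(np.arctan2(d[1],d[0])),np.degrees(np.arctan2(-e[0],e[1])))
E
python3 box.py; python3 cov2.py 262 | grep -E '^(110|130|150)' | grep -E "tool \[ *[34].\.. .*3[0-9]\."
```

```text
22.75 [ 454.2 -137.   247.6] [1.0e+00 3.4e-03 3.0e-04] [ 3.0e-04 -4.5e-03 -1.0e+00]
{(-1, -1): [517.7, -171.8], (-1, 1): [518.8, -103.8], (1, -1): [613.7, -173.1], (1, 1): [614.7, -105.2]}
[[279.0, 115.0], [228.0, 115.0], [282.0, 34.0], [227.0, 34.0]]
[ 566.2 -138.5] 95.93770905324894 67.94294795636829 -0.8040282430644838 -0.8471022944968358
110 27.5 [189. 151.] [499.9 -98.5] tool [ 46.2 -38.4 -14.3]
110 314.5 [311. 152.] [ 500.  -171.7] tool [ 46.   34.8 -14. ]
130 56.0 [191. 155.] [497.7 -99.7] tool [ 44.  -37.2 -14.3]
130 334.0 [311. 152.] [ 500.1 -171.7] tool [ 46.1  34.8 -14. ]
150 69.0 [191. 155.] [497.9 -99.6] tool [ 44.1 -37.3 -14.3]
150 356.0 [311. 152.] [ 500.1 -171.7] tool [ 46.1  34.8 -14. ]
150 53.5 [ 19. 145.] [503.4   1.7] tool [  49.9 -138.6  -14.8]
```

Box centre is (566.2,−138.5), yaw −0.82°, with all four holes measured (95.9 × 67.9 mm). Moving above it and coming down to a checking height.

Call:
servo_tool --deltas '[[[0.05,0,0],[0,0,0.011],0],[[0.1,0,0.03],[0,0,0],0],[[0.12,0,0.06],[0,0,0],0],[[0.12,0,0.08],[0,0,0],0],[[0.1,0,0.1],[0,0,0],0],[[0.06,0,0.12],[0,0,0],0],[[0.02,0,0.12],[0,0,0],0],[[0,0,0.12],[0,0,0],0]]'

```text
time_s: 23.65
eef_pos: [569.0, -139.6, 121.0]
ee_rot: [0.003, 1.0, -0.008, 0.001]
force: [0.2, -0.3, -2.7]
grip_width: 0.118
grip_force: 78.5
```

Call:
servo_tool --deltas '[[[0,0,0.1],[0,0,0],0],[[0,0,0.06],[0,0,0],0],[[0,0,0.03],[0,0,0],0],[[0,0,0],[0,0,0],0],[[0,0,0],[0,0,0],0]]'

```text
time_s: 24.15
eef_pos: [568.9, -140.1, 85.2]
ee_rot: [0.003, 1.0, -0.007, 0.001]
force: [0.1, 0.0, -3.2]
grip_width: 0.115
grip_force: 78.5
```

```bash
python3 - <<'E'
from down import *
p,R,s=pose(); Rt=Rdown(-.82); print(p.round(2),s['dq'].round(3))
print('rotfix',(Ro.from_matrix(R.T@Rt).as_rotvec()/(np.pi/2)).round(4))
T=np.array([566.2,-138.5,0])-Rt@[-1.8,.7,0]; T[2]=56; print(T,'shift',(R.T@(T-p)/200).round(4))
E
```

```text
[ 568.86 -140.06   85.17] [ 0.002 -0.006 -0.002 -0.001  0.    -0.003]
rotfix [ 0.0037 -0.0018 -0.0003]
[ 568.00983351 -137.82583187   56.        ] shift [-0.0048 -0.0119  0.1458]
```

Call:
servo_tool --deltas '[[[-0.005,-0.012,0.04],[0,0,0],0],[[0,0,0.05],[0,0,0],0],[[0,0,0.04],[0,0,0],0],[[0,0,0.02],[0,0,0],0],[[0,0,0],[0,0,0],0],[[0,0,0],[0,0,0],0]]'

```text
time_s: 24.75
eef_pos: [567.5, -137.6, 54.3]
ee_rot: [0.003, 1.0, -0.007, 0.001]
force: [0.3, 0.2, -2.2]
grip_width: 0.109
grip_force: 78.5
```

```bash
python3 - <<'E'
from down import *
p,R,s=pose(); Rt=Rdown(-.82); print(s['time_s'],p.round(2),s['dq'].round(3),s['force'].round(1))
T=np.array([566.2,-138.5,0])-Rt@[-1.8,.7,0]; T[2]=55; print('shift',(R.T@(T-p)/200).round(4), 'yaw',np.degrees(np.arctan2(R[1,0],R[0,0])))
c,im=snap('wrist','wf.png'); g=cv2.cvtColor(im,cv2.COLOR_BGR2GRAY); h=cv2.cvtColor(im,cv2.COLOR_BGR2HSV)
# front cover holes: hole outline (plate top) and the dark 6 mm threaded hole seen through it
Zt=p[2]+15
for sy in (-1,1):
    u=proj(c,[566.2+48,-138.5+34*sy,Zt]); v=proj(c,[566.2+48+.0143*34*sy,-138.5-.69+34*sy,50]); print('cover hole expected',u.round(1),'box hole expected',v.round(1))
    x,y=u.astype(int); P=h[y-24:y+25,x-24:x+25]; print(P[::3,::3,2])
c=cam('scene'); t,_=None,None
_,im=snap('scene'); hs=cv2.cvtColor(im,cv2.COLOR_BGR2HSV); m=((hs[...,0]<12)&(hs[...,1]>150)&(hs[...,2]>110)).astype(np.uint8)
for q in cv2.findContours(m,0,2)[0]:
    if cv2.contourArea(q)>20: print('orange',cv2.minAreaRect(q))
E
```

```text
24.75 [ 567.52 -137.63   54.3 ] [ 0.    -0.007 -0.006 -0.002  0.003  0.   ] [ 0.3  0.2 -2.2]
shift [ 0.0025  0.001  -0.0035] yaw -0.8340190206718316
cover hole expected [310.3 149.9] box hole expected [305.3 146.6]
[[160 150 130  85  86  86  79  76  81  85  87  92  92  84  82  87  84]
 [221 217 217 213 214 217 214 218 216 215 217 213 217  91  87  84  80]
 [186 183 185 181 181 183 181 184 182 182 181 180 183 121 121  98  80]
 [226 225 228 224 223 223 225 223 221 225 221 223 223 220 222 166  84]
 [226 225 229 224 223 224 225 223 222 225 220 223 223 220 222 153  84]
 [227 226 229 225 224 224 225 224 213 216 222 223 223 220 222 130  84]
 [228 226 229 225 224 224 209 107 202 241 164 189 222 220 222 114  79]
 [228 226 229 225 224 210  62  62 173 242 244 142 209 220 222 100  74]
 [227 225 228 225 223 169  75 105 207 242 244 187 169 220 222  80  74]
 [228 225 228 225 224 235 224 230 243 242 244 190 168 221 222  82  83]
 [228 226 228 225 223 219 243 245 243 242 243  93 191 221 222  89  97]
 [227 226 228 226 223 208 243 245 243 242 142 170 220 221 221  89  98]
 [227 225 228 226 223 224 204 153
[... 1113 characters left out ...]
219 216 203 113 234 234 241 238 225 221 222 218 224 221]
 [ 78  78 134 219 216 219 196 120 193 229 166 195 224 223 219 223 221]
 [ 73  76 103 219 214 217 218 210 203 196 218 223 224 222 218 223 221]
 [ 79  76  77 219 214 217 216 215 222 219 221 222 222 221 216 220 219]
 [ 83  79  77 219 214 217 216 215 222 220 221 221 221 220 214 219 219]
 [ 88  81  79 220 213 217 216 215 222 219 220 221 220 220 214 219 219]
 [ 87  80  72 219 213 217 215 214 221 219 220 221 220 220 214 219 218]]
orange ((233.47589111328125, 218.2103729248047), (2.8235464096069336, 15.197322845458984), 85.2363510131836)
orange ((234.91891479492188, 159.9864959716797), (5.096368789672852, 10.52153491973877), 9.462322235107422)
```

The threaded holes show through the cover's holes. One finer measurement of the residual offset:

```bash
cat > fin.py <<'E'
from down import *
p,R,s=pose(); c,im=snap('wrist','wf.png'); g=cv2.cvtColor(im,cv2.COLOR_BGR2GRAY); print(s['time_s'],p.round(2))
Zt=p[2]+15; k=4
for sy in (-1,1):
    u=proj(c,[566.2+47,-138.5+34*sy,Zt]); x,y=u.astype(int); P=cv2.resize(g[y-22:y+23,x-22:x+23],None,fx=k,fy=k,interpolation=cv2.INTER_CUBIC)
    to=lambda a:(np.array(a)+.5)/k-.5+[x-22,y-22]
    d=(P<100).astype(np.uint8); d=cv2.morphologyEx(d,cv2.MORPH_OPEN,np.ones((5,5)))
    n,l,st,ce=cv2.connectedComponentsWithStats(d)
    for i in range(1,n):
        if 20*4<st[i,4]<4000 and np.hypot(*(ce[i]-P.shape[0]/2))<50: print('dark',st[i,4]/k/k,to(ce[i]).round(1),ray(c,to(ce[i]),50)[:2].round(1))
    for lo in (190,200,208):
        cs,hi=cv2.findContours(((P>lo)&(P<232)).astype(np.uint8),cv2.RETR_CCOMP,cv2.CHAIN_APPROX_NONE)
        hs=[q for i,q in enumerate(cs) if hi[0][i][3]>=0 and 2500<cv2.contourArea(q)<9000]
        for q in hs: (a,b),sz,_=cv2.fitEllipse(cv2.convexHull(q)); print('hole',lo,np.round(np.array(sz)/k,1),to((a,b)).round(1),ray(c,to((a,b)),Zt)[:2].round(1))
E
python3 fin.py
```

```text
24.85 [ 567.62 -137.7    54.56]
dark 27.1875 [305.4 146.7] [ 613.7 -173.4]
hole 190 [17.1 19.1] [309.7 151.1] [ 613.6 -172.3]
hole 190 [22.7 23.7] [311.4 151.7] [ 613.2 -173.3]
hole 200 [17.1 19.1] [309.7 151.1] [ 613.6 -172.3]
hole 200 [23.3 24.4] [311.4 151.8] [ 613.2 -173.3]
hole 208 [17.1 19.1] [309.7 151.1] [ 613.6 -172.3]
hole 208 [23.9 25.2] [311.4 151.8] [ 613.1 -173.3]
dark 25.5 [202.5 146.8] [ 614.6 -104.9]
hole 190 [21.9 23.8] [196.7 151.6] [ 614.3 -104.9]
hole 200 [23.1 24.6] [196.5 151.7] [ 614.2 -104.7]
hole 208 [23.7 25.3] [196.4 151.8] [ 614.2 -104.7]
```

```bash
python3 -c "
from rig import telemetry,ctrl
s=telemetry.sense();print(s['time_s'],s['eef_pos'],s['grip_force'],abs(s['dq']).max())
print(ctrl.finish_job())"
```

```text
24.9 [ 567.59233567 -137.67403201   54.55266597] 78.52760553359985 0.0013227355936166387
the job is handed in; nothing more can be done
None
```

The job is handed in: the screwdriver stands blade down in the cup, released and leaning on the rim, and the arm is holding the cover still about 14.5 mm above the flange, with the two front holes measured about 0.5 mm from the threaded holes (the back two were out of view).

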